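Key the handwheel to its spindle

ROBOT

A 6-joint arm with a two-finger parallel gripper is mounted at the origin on a cart in front of the work surface, level with it; the furniture and walls round the work are solid. World frame = base frame: x ahead of the robot, y to its left, z up, the work surface at z = 0. Lengths are in m, angles in rad, forces in N, time in s.
With the tool pointing down it reaches from about 0.3 to 0.95 m from the base axis. Payload 3.1 kg.
Tool frame: the origin (TCP) lies at the very end of the fingers, on their centre line; the grasp point (between the pads) lies 19 mm behind it; z points along the fingers, y is the line along which they close (so a half turn about z gives the same grasp; the last joint's range is limited). The gripper opens to 85 mm and grips with 20 to 120 N. Pads are 22 mm wide; open, the fingers measure 114 mm over their backs; the gripper's body (76 mm by 85 mm) begins 54 mm behind the grasp point. The pads swing forward as they close: fully open they stand 13 mm farther back than shut.
Start: joints at [-1.352, 0.308, 1.634, -0, 1.2, -0.07], TCP at [0.178, -0.599, 0.231] pointing down, gripper open.
Joint ranges: [-3.06, 3.06], [-0.79, 1.96], [0.05, 2.63], [-1.19, 4.34], [0.05, 2.64], [-2.94, 2.94]. Speed limits (rad/s): [2.79, 2.79, 3.14, 3.14, 3.14, 3.14].

INTERFACE

Orientations are given as a unit quaternion [w, x, y, z].
In Python, from cell import ctrl gives the robot as it stands. The module is installed in compiled form; this text tells all that it offers.
- The arm moves only by the tool play_rows, never from a script. Its arguments are lists of equal length, an entry for each row: "travel": the shift along the tool's x, y, z in mm, a list of three; "twist": the turn, a rotation vector about the tool's x, y, z in degrees, a list of three. A call has 1 to 12 rows; each row is the pose to reach, as a shift and turn from the pose commanded when the call began, along the tool's axes at that moment; what a row does not reach only later rows make up. A row lasts 1/12 s, in which the tool goes at most 41.7 mm and 7.16 degrees, less where a joint would pass 70% of its speed; a pose out of reach is approached as far as the arm can. A call with a gripper value outside its range is refused whole. "jaw" is the opening, from 0 (shut) to 1 (fully open), set as the call begins (left out, the last holds). The fingers move at their own pace and stop on an object; the grip force is fixed at half the most. Time passes only in rows, so rows that repeat a pose let the fingers close. It gives the time, the measured TCP pose, the force, the opening and the grip force at its end, in the units of the state.
- ctrl.observe(): the state, without advancing time (a new reading comes with each control period).
- ctrl.capture(name): name is "scene" or "top"; returns the picture (420x560x3 uint8, blue, green, red); there is no depth.
- ctrl.camera_info(name): a dict with "fx", "fy", "cx", "cy" (pixels), "pose" (4x4, takes a point from camera to world coordinates). Camera axes: x right, y down, z forward; pixel columns grow to the right and rows downward; lengths in m; the calibration is good to about 2 mm. A picture is of the moment at which its call begins. camera_info takes no time and is no camera call.
- ctrl.job_done(): hands the job in; it is judged then, once.
The state is a dict: "t": time; "joints": joint angles; "joint_vel": joint speeds; "joint_efforts": joint torques, N m; "tcp_pos": TCP position; "tcp_rot": TCP orientation; "contact_force": force on the tool from outside, world axes, zero at the start; "wrist_torque": the same for the moment, N m; "width": opening from 0.0 (shut) to 1.0 (fully open); "finger_force": force on a finger pad.
Only numpy, scipy, OpenCV 4.12 (cv2) and the standard library are available. Lean on these libraries where they do the work, as an engineer would, in place of code of your own. Each camera call takes 0.05 s, during which the arm holds its last target. There are 200 camera calls.

TASK

The handwheel is loose on its leaning spindle. Turn it by its handle until the keyway in the wheel lines up with the keyseat in the spindle, slide the steel gib key from the wooden rack into the keyway, tip first, and press or tap its head until the key is wedged tight, but not overdriven, which would crack the cast wheel. Let go of everything; leave the brass drift in the rack and the oil bottle, glass bowl and spanner where they are.

Things in the scene. Friction and masses are not known exactly. Their poses are not given: they have to be found in the camera images.
- keyway_mouth (a point): Point at the keyway's mouth, level with the wheel boss's flat upper face. z runs up along the spindle, which leans 40 degrees towards the robot; x points from its axis (at x = -19 mm) outwards through the keyway, on the far upper side; y across it. In place the key has this orientation, head outwards, its inner face on the keyseat floor x = -7 mm. Nothing is above the boss face but the spindle end (4 mm) and the handle.
- keyway_foot (a point): Point 50 mm below keyway_mouth along the spindle, at the boss's lower face. With the wheel lined up the keyway is 19 mm wide in y; in x it goes from the keyseat floor at -7 mm to the wheel's wall at +8.5 mm at the mouth and +4.5 mm here (taper 8 in 100 like the key's). The fit varies unseen: the key begins to bind with its tip 13 to 27 mm below this point and then takes a few mm of driving. Free for 45 mm below.
- spindle_stand: Fixed green cast stand with a foot 200 x 140 mm; origin on the bench straight below the wheel's middle (150 mm up), x pointing away from the robot. It holds the steel spindle, 36 mm thick, whose end stands 4 mm proud of the wheel's boss and has a keyseat along its whole length.
- wheel_turn (a joint): Angle of the handwheel about the spindle, rad: 0 = the wheel's half of the keyway lies over the spindle's half, positive is anticlockwise seen from above. It starts between -1.0 and -0.35 (handle too far to the left) and stays where it is left; turning it takes about 4 N at the handle. The key enters within about 0.05 rad of 0.
- wheel_handle (a point): Middle of the wheel's fixed black barrel handle: 21 mm thick, parallel to the spindle, its axis 66 mm from the spindle's; it reaches 25 mm above this point and 30 mm below it to the rim. The point is 21 mm above the boss's upper face, z up along the spindle. With the wheel lined up the handle is opposite the keyway, nearest the robot.
- handwheel: Cast handwheel, 150 mm across: grey boss 76 mm across and 50 mm long, three spokes, bright rim 18 mm thick. Origin on the axis, 25 mm below the boss's upper face; z up along the spindle, x out through the wheel's half of the keyway. A push of 20 to 25 N on the key's head, along the spindle, makes it tight; past about 35 N it is overdriven and the wheel cracks.
- gib_key: Bright steel taper key, 135 mm long, 0.28 kg, standing tip down in a hole of the rack. Origin at the tip's end, z from tip to head. Blade 105 x 16 mm (y = -8 to 8), inner face flat at x = -7 mm, outer face from x = +3 at the tip to +11 mm under the head (8 in 100); the last 10 mm of the tip are chamfered to 10 x 6 mm.
- key_head (a point): Middle of the key's head, 120 mm above the tip's end and 8.5 mm to +x of it. The head is a block 31 x 18 x 30 mm (along the key's x, y, z); pinch it across its 18 mm. It sticks out over the blade to +x only. In the rack its underside is 40 mm above the wood.
- key_rack: Fixed block of brown wood, 80 x 130 x 75 mm, origin in the middle of its underside; two holes 18 x 19 mm and 65 mm deep, 34 mm to either side of its middle along y. The key stands in one (head towards the rack's +x), the drift in the other.
- brass_drift: Round brass drift, 18 mm thick, 122 mm long, standing upright in the other hole of the rack, 68 mm from the key. Origin at its lower end, z up.
- oil_bottle: Small cream bottle with a yellow cap, 44 mm across, 122 mm high, standing behind the rack. Origin in the middle of its underside.
- glass_bowl: Green glass bowl, 184 mm across, 129 mm high, standing on the right. Origin in the middle of its underside.
- open_spanner: Steel open-ended spanner, 60 x 242 x 8 mm, lying on the bench on the near right. Origin in the middle of its underside.

How it is judged:
At the end, for the whole second after the job is handed in: The gib key stands at rest in the keyway, in line with the spindle within 0.08 rad, its tip at least 55 mm below the mouth, and is wedged tight: let go, it still presses on the wheel with more than 11 N, but not overdriven: less than 32 N (z of gib_key in the frame of keyway_mouth below -0.055 m and angle between the z axis of gib_key and the z axis of keyway_mouth, either way round below 0.08 rad and contact force between gib_key and handwheel between 11 and 32 N and linear speed of gib_key below 0.01 m/s); the robot touches nothing.
It fails at once if the brass drift is moved by more than 30 mm (distance of brass_drift from where it was at the start of the episode above 0.03 m).
It fails at once if the oil bottle is moved by more than 30 mm (distance of oil_bottle from where it was at the start of the episode above 0.03 m).
It fails at once if the glass bowl is moved by more than 30 mm (distance of glass_bowl from where it was at the start of the episode above 0.03 m).
It fails at once if the open spanner is moved by more than 30 mm (distance of open_spanner from where it was at the start of the episode above 0.03 m).
It also fails if it takes over 72 s, if anything falls off the work surface, if the arm or the gripper's body presses on something with over 40 N, if the wrist force passes 120 N, or if a joint passes its speed limit or range.

## Working session

There is one attempt and no reset: what is moved stays moved. The work goes in short steps, Python scripts to look and compute and a tool call to move; the robot and the scene stay as the last step left them, time stands still between calls to the robot, and variables do not carry over. Pictures are saved under pics/ and viewed, at most 10 in all, crops included, and the job is handed in when it is done.

Besides the shell and the picture viewer there is one more tool, called after "Request:" as a command line: name --argument value ..., lists and objects as JSON in quotes. play_rows: Moves the arm, as the interface text tells. Its arguments: {"type":"object","properties":{"travel":{"type":"array"},"twist":{"type":"array"},"jaw":{"type":"number"}},"required":["travel","twist"]}

```bash
mkdir -p pics
python3 - <<'E'
from cell import ctrl
import cv2, numpy as np
np.set_printoptions(precision=4,suppress=True)
s=ctrl.observe()
for k in s: print(k,s[k])
for n in("scene","top"):
    cv2.imwrite(f"pics/{n}0.png",ctrl.capture(n)); i=ctrl.camera_info(n); print(n,i)
E
```

```text
t 0.0
joints [-1.3517  0.309   1.6352 -0.      1.1997 -0.0697]
joint_vel [-0.0009 -0.0002 -0.0003  0.0004  0.0001  0.0005]
joint_efforts [  0.0032 -41.525  -27.6665  -0.0002   0.0102  -0.    ]
tcp_pos [ 0.1778 -0.5983  0.23  ]
tcp_rot [-0.0011  0.9896  0.1439 -0.0001]
contact_force [-0.6359 -0.9778  0.0497]
wrist_torque [ 0.0192 -0.0414 -0.0323]
finger_force 0.0
width 1.0005678958459094
scene {'fx': 382.6966270521226, 'fy': 382.6966270521226, 'cx': 280.93856408189725, 'cy': 212.83137696104325, 'pose': array([[-0.465 , -0.7657,  0.4444,  0.1766],
       [-0.8853,  0.3984, -0.2398,  0.2045],
       [ 0.0066, -0.5049, -0.8632,  0.8934],
       [ 0.    ,  0.    ,  0.    ,  1.    ]])}
top {'fx': 417.71615022716327, 'fy': 417.71615022716327, 'cx': 280.3951303825558, 'cy': 204.55990444793548, 'pose': array([[ 0.0107, -0.9894,  0.1451,  0.4182],
       [-0.9992, -0.0161, -0.0365,  0.0023],
       [ 0.0385, -0.1446, -0.9887,  1.0976],
       [ 0.    ,  0.    ,  0.    ,  1.    ]])}
```

View pics/scene0.png

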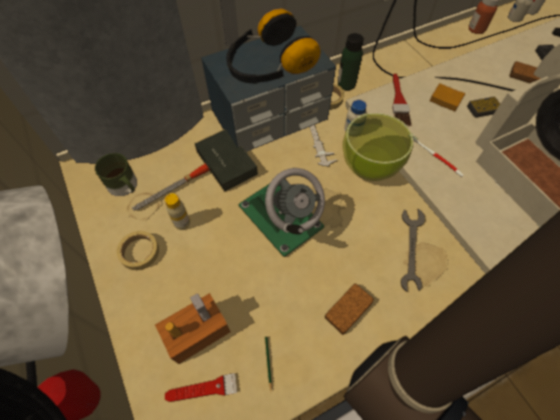

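View pics/top0.png

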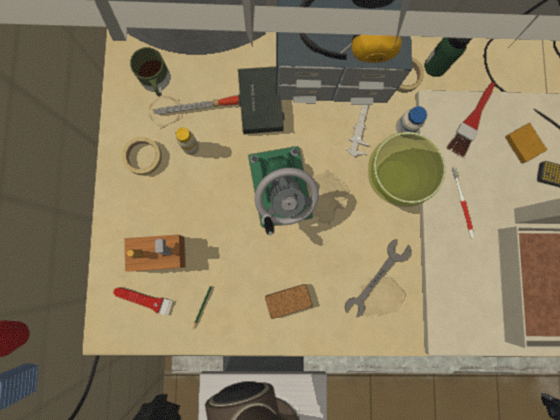

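The scene view has the wheel at about (295,203) and the rack at (193,325). The top view has the stand at (283,185), the handle at (268,226), and the rack at (154,253) with the key head near (160,245) and the drift at (134,253). Next I'll enlarge the wheel and rack from both cameras.

Run:
```python
import cv2, numpy as np
s=cv2.imread("pics/scene0.png");t=cv2.imread("pics/top0.png")
def c(im,x,y,w=100,h=75): return cv2.resize(im[y:y+h,x:x+w],(400,300),interpolation=cv2.INTER_CUBIC)
a=np.vstack([np.hstack([c(t,235,155),c(t,110,215)]),np.hstack([c(s,245,165),c(s,145,285)])])
cv2.imwrite("pics/c0.png",a)
```

```text
(no output)
```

View pics/c0.png

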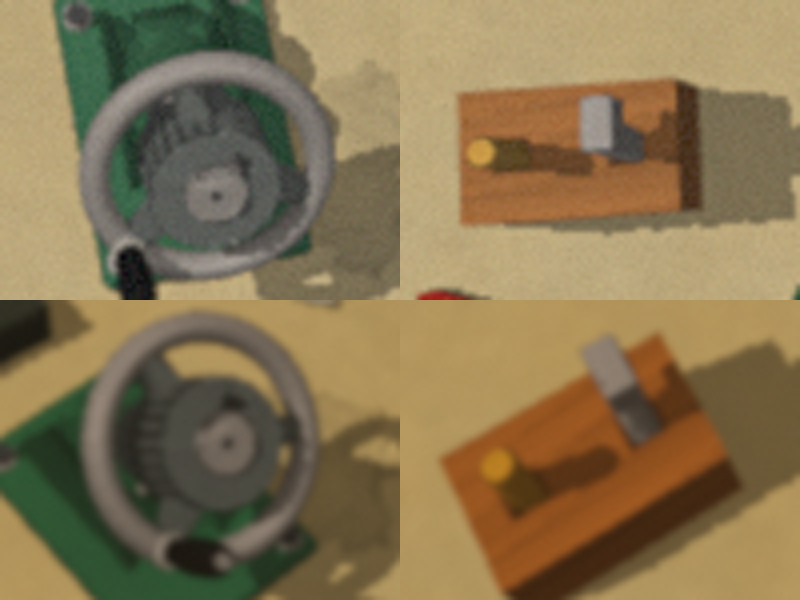

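The enlarged crops give: spindle end at top (289,204) and scene (302,201), handle end near top (269,231), and dark notch of the wheel keyway to the upper right of the spindle. The head of the key points to rack +x, which is away from the robot. I'll fit the poses from these points and check them with an overlay.

```bash
cat > lib.py <<'E'
from cell import ctrl
import cv2, numpy as np, json
from scipy.optimize import least_squares
from scipy.spatial.transform import Rotation as R
np.set_printoptions(precision=4,suppress=True)
I={n:ctrl.camera_info(n) for n in("scene","top")}
def proj(n,P):
    i=I[n];T=np.linalg.inv(i["pose"]);p=np.atleast_2d(P)@T[:3,:3].T+T[:3,3]
    return np.c_[i["fx"]*p[:,0]/p[:,2]+i["cx"],i["fy"]*p[:,1]/p[:,2]+i["cy"]]
def spin(x,y,yaw):  # spindle frame at wheel origin; cols x(out keyseat),y,z(axis)
    return R.from_euler("zy",[yaw,-np.deg2rad(40)]).as_matrix(), np.array([x,y,.15])
def onwheel(p,P,th=0.): # spindle-frame pts -> world
    M,o=spin(*p[:3]); return o+(np.atleast_2d(P)@R.from_euler("z",th).as_matrix().T)@M.T
def rackpts(p,P): return np.atleast_2d(P)@R.from_euler("z",p[2]).as_matrix().T+[p[0],p[1],0]
def ring(r,z,n=60):
    a=np.linspace(0,2*np.pi,n,endpoint=False);return np.c_[r*np.cos(a),r*np.sin(a),0*a+z]
E
cat > fit.py <<'E'
from lib import *
ft=dict(top=[(249,153),(303,148),(313,216),(261,226)],scene=[None,(240,208),None,None])
foot=lambda h:np.array([[.1,.07,h],[.1,-.07,h],[-.1,-.07,h],[-.1,.07,h]])
def res(p):
    x=p[:3];th=p[3];r=[]
    se=onwheel(x,[0,0,.029])
    for n,u in(("top",(289,204)),("scene",(302,200.75))): r+=list((proj(n,se)-u).ravel()*2)
    rm=onwheel(x,ring(.075,.007))
    for n,b in(("top",(255.5,318.2,168,224.5)),("scene",(265.5,324.5,168,233))):
        q=proj(n,rm); r+=[q[:,0].min()-b[0],q[:,0].max()-b[1],q[:,1].min()-b[2],q[:,1].max()-b[3]]
    h=onwheel(x,[[-.066,0,.071]],th); r+=list((proj("top",h)-(269,231)).ravel())
    F=rackpts(x,foot(p[4]))
    r+=list((proj("top",F)-ft["top"]).ravel()); 
    S=proj("scene",F); r+=list(S[3]-(287,253)) if 0 else []
    return np.array(r)
f=least_squares(res,[.43,0,0,-.6,.015],loss="soft_l1"); print("wheel",f.x,"\n",res(f.x))
S=proj("scene",rackpts(f.x,foot(f.x[4])));print(S)
top=np.array([[.04,.065,.075],[.04,-.065,.075],[-.04,-.065,.075],[-.04,.065,.075]])
def rr(p):
    r=[]
    for n,u in(("top",[(125,238.2),(179.5,235),(180.7,267.7),(125.5,271.5)]),("scene",[(155.5,325),(209.5,293.7),(230,332),(171,360)])):
        r.append(proj(n,rackpts(p,top))-u)
    k=rackpts(p,[[.0085,-.034,.145]]);d=rackpts(p,[[0,.034,.132]])
    r+=[proj("top",k)-(159.5,246.2),proj("scene",k)-(196.7,301),proj("top",d)-(130.5,253),proj("scene",d)-(169,326)]
    return np.vstack(r).ravel()
g=least_squares(rr,[.3,.3,0],loss="soft_l1"); print("rack",g.x,"\n",rr(g.x).reshape(-1,2))
json.dump([list(f.x),list(g.x)],open("fit.json","w"))
out=[]
for n,(a,b) in(("top",((235,150),(110,215))),("scene",((240,165),(145,285)))):
    im=cv2.resize(cv2.imread(f"pics/{n}0.png"),None,fx=4,fy=4,interpolation=cv2.INTER_CUBIC)
    def pl(P,c,cl=True): cv2.polylines(im,[np.int32(proj(n,P)*4+1.5)],cl,c,1)
    x=f.x;th=x[3]
    pl(onwheel(x,ring(.075,.007)),(0,0,255));pl(onwheel(x,ring(.038,.025)),(0,255,255));pl(onwheel(x,ring(.018,.029)),(255,0,255))
    pl(onwheel(x,[[-.066,0,.016],[-.066,0,.071]],th),(255,255,0)); pl(onwheel(x,[[.012,-.0095,.025],[.0275,-.0095,.025],[.0275,.0095,.025],[.012,.0095,.025]],th),(255,255,255))
    pl(rackpts(x,foot(x[4])),(255,0,0)); pl(rackpts(g.x,top),(0,255,0))
    pl(rackpts(g.x,[[-.007,-.025,.145],[.024,-.025,.145],[.024,-.043,.145],[-.007,-.043,.145]]),(0,0,255)); pl(rackpts(g.x,ring(.009,.132)+[0,.034,0]),(255,0,0))
    out.append(np.hstack([im[4*o[1]:4*o[1]+300,4*o[0]:4*o[0]+400] for o in(a,b)]))
cv2.imwrite("pics/ov.png",np.vstack(out))
E
python3 fit.py
```

```text
wheel [ 0.576  -0.047   0.1326 -0.8087  0.1822] 
 [-3.6649 -1.6129 -5.3434 -0.6691 -1.4996  1.3285  0.8018  0.7142 -1.3028
  1.6051 -1.4213 -0.7913 -0.6949  1.5618  2.1488  1.2532  9.5964 -0.4187
 11.6051 19.1216  0.3866 16.7412]
[[244.6929 176.4672]
 [294.2095 149.0153]
 [348.7048 207.7503]
 [296.9268 241.1278]]
rack [0.4448 0.2718 0.0846] 
 [[-0.4949  0.424 ]
 [-0.6523 -0.2064]
 [-0.5381  0.3372]
 [-0.2898  0.6223]
 [-0.4329 -0.6624]
 [ 0.5867 -1.3159]
 [-2.5409 -8.7514]
 [-0.1552 -1.9712]
 [-0.2965  1.2789]
 [ 1.357   0.9519]
 [-0.0596  0.6568]
 [ 0.9015 -0.2145]]
```

View pics/ov.png

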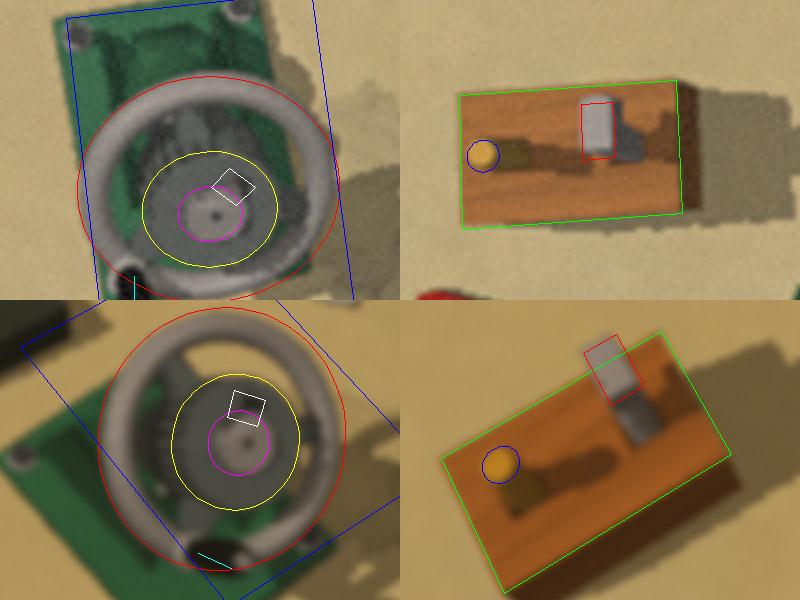

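The rack fit is good to about 1 px, apart from one bad corner click at scene (230,332). The key head appears about 4 mm further towards +x than modelled. The stand's foot isn't centred under the wheel and skews that fit, so I'll free its offset and use its height only loosely.

```bash
python3 - <<'E'
s=open('fit.py').read()
s=s.replace("F=rackpts(x,foot(p[4]))","F=rackpts(x,foot(.012)+[p[4],0,0])")
s=s.replace("r+=list(S[3]-(287,253)) if 0 else []","r+=list((S[[0,3,2]]-[(240,208),(287,253),(324,226)]).ravel())")
s=s.replace("rackpts(x,foot(x[4]))","rackpts(x,foot(.012)+[x[4],0,0])").replace("foot(f.x[4])","foot(.012)+[f.x[4],0,0]").replace("(230,332)","(227.3,324)").replace("-.6,.015]","-.6,.0]")
s=s.replace('json.dump','kh=lambda q:np.r_[(proj("top",[[*q,.145]])-(159.5,245.8)).ravel(),(proj("scene",[[*q,.145]])-(196.75,301)).ravel()]\nk=least_squares(kh,g.x[:2]);print("head",k.x,k.fun)\njson.dump')
open('fit.py','w').write(s)
E
python3 fit.py
```

```text
wheel [ 0.5744 -0.0504  0.1703 -0.9162  0.0552] 
 [-0.7109 -0.0919 -1.9993 -0.711  -0.0372  2.8174  1.604   1.4042  0.3886
  3.2035 -1.4354 -0.8064 -0.7522  1.2082  0.987  -0.0508 -1.4296 -2.5589
  1.201   2.4903  0.4182  0.757  -1.4418 -6.6457 -3.4108  2.2413  1.885
 -0.5183]
[[238.5582 201.3543]
 [279.5635 175.9524]
 [325.885  225.4817]
 [283.5892 255.2413]]
rack [0.4451 0.272  0.0867] 
 [[-0.6104  0.3662]
 [-0.772  -0.3753]
 [-0.5891  0.1596]
 [-0.3356  0.5582]
 [-0.5828 -0.657 ]
 [ 0.387  -1.4114]
 [ 0.0182 -0.8976]
 [-0.2355 -2.012 ]
 [-0.3943  1.1226]
 [ 1.1818  0.8543]
 [-0.1459  0.5638]
 [ 0.7657 -0.2599]]
head [0.4595 0.2393] [-0.5415  0.171   0.3455 -0.3511]
```

View pics/ov.png

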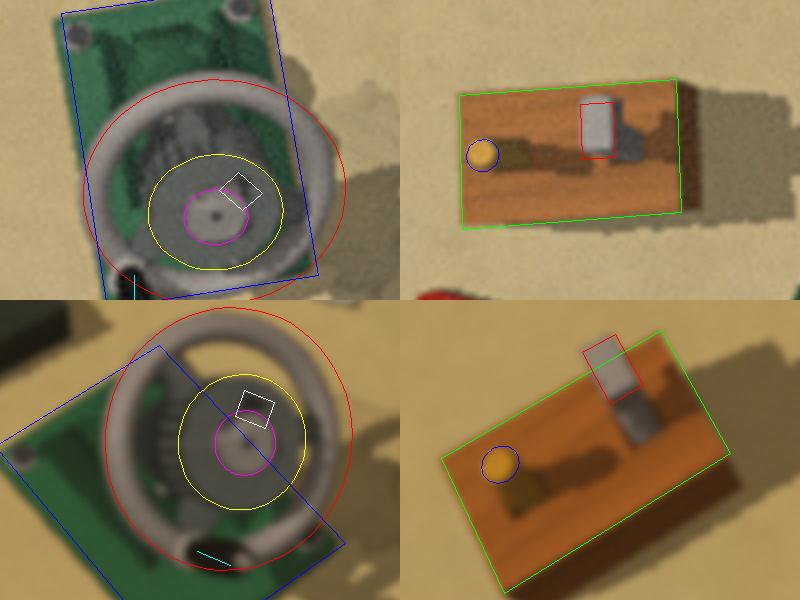

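```bash
python3 - <<'E'
s=open('fit.py').read()
s=s.replace("rm=onwheel(x,ring(.075,.007))","rm=onwheel(x,ring(.066,.007))")
s=s.replace('q=proj(n,rm);','q=proj(n,rm); d=4.0 if n=="top" else 4.05; q=np.r_[q+[d,0],q-[d,0],q+[0,d],q-[0,d]];')
s=s.replace("(255.5,318.2,168,224.5)","(255.5,318.2,168,223.7)").replace("foot(.012)","foot(x[5] if len(x)>5 else .012)").replace("-.6,.0]","-.6,.0,.015]").replace("foot(x[5] if len(x)>5 else .012)+[f.x[4]","foot(f.x[5])+[f.x[4]")
s=s.replace("pl(onwheel(x,ring(.075,.007)),(0,0,255))","q=onwheel(x,ring(.066,.007));pl(q,(0,0,255))")
s=s.replace("(249,153),(303,148),(313,216),(261,226)","(248.5,154.5),(303,148.5),(313,216),(261,225)")
open('fit.py','w').write(s)
E
python3 fit.py
python3 - <<'E'
import sys; sys.path.insert(0,'.')
from lib import *
I=cv2.imread
# rim/dark handle colour centroids
for n in("top","scene"):
    im=cv2.imread(f"pics/{n}0.png"); m=(im.max(2)<45).astype(np.uint8)
    k,l,st,c=cv2.connectedComponentsWithStats(m)
    for i in range(1,k):
        if st[i,4]>15 and 235<c[i,0]<340 and 160<c[i,1]<250: print(n,st[i],c[i])
E
```

```text
wheel [ 0.5744 -0.0504  0.1822 -0.9283  0.0537  0.015 ] 
 [-0.6974 -0.1054 -1.9943 -0.7268 -0.0924  2.8969  1.2521  3.076   0.2454
  3.7166 -1.4728 -0.632  -0.7488  1.1985  0.9415 -0.6094 -2.0583 -2.7255
  1.4553  2.6995  0.7742  2.603  -1.5108 -5.7178 -2.6605  2.7921  2.2109
 -0.4606]
[[238.3902 201.6955]
 [279.1935 175.7987]
 [326.3357 224.9926]
 [284.3566 255.3019]]
rack [0.4451 0.272  0.0867] 
 [[-0.6104  0.3662]
 [-0.772  -0.3753]
 [-0.5891  0.1596]
 [-0.3356  0.5582]
 [-0.5828 -0.657 ]
 [ 0.387  -1.4114]
 [ 0.0182 -0.8976]
 [-0.2355 -2.012 ]
 [-0.3943  1.1226]
 [ 1.1818  0.8543]
 [-0.1459  0.5638]
 [ 0.7657 -0.2599]]
head [0.4595 0.2393] [-0.5415  0.171   0.3455 -0.3511]
top [265 217   8  16  97] [268.3402 224.3608]
scene [210 165  47  25 336] [235.6786 177.6429]
scene [276 192   5  18  39] [278.     200.6923]
scene [287 225  13   9  88] [293.1136 228.7386]
```

View pics/ov.png

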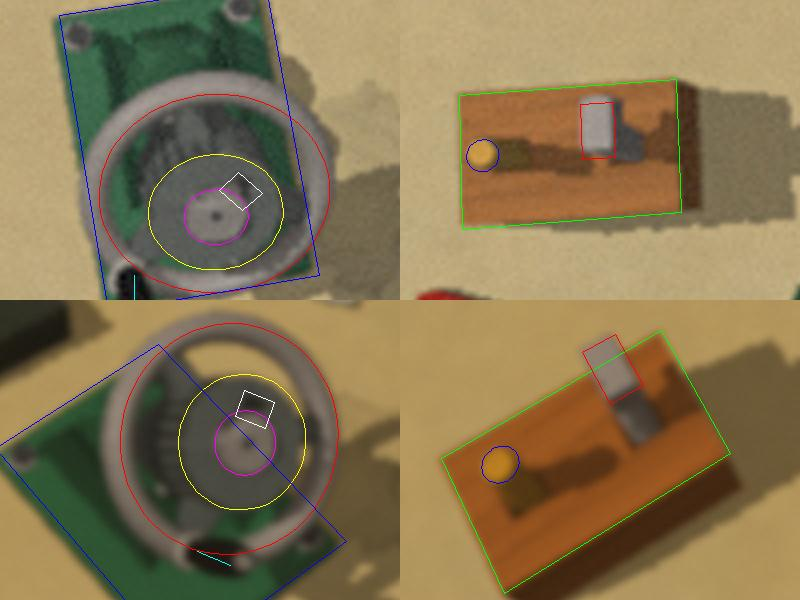

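```bash
python3 - <<'E'
s=open('fit.py').read()
s=s.replace('ring(.066,.007)','ring(.066,p[6] if 0 else ZR)').replace("ZR)","(p if 'p' in dir() else f.x)[6])").replace("p[6] if 0 else ","")
s=s.replace("-.6,.0,.015]","-.6,.0,.015,0.]")
s=s.replace('r+=list((proj("top",h)-(269,231)).ravel())','h=onwheel(x,[[-.066,0,.0435]],th); r+=list((proj("top",h)-(268.3,224.4)).ravel())+list((proj("scene",h)-(293.1,228.7)).ravel())')
open('fit.py','w').write(s)
E
python3 fit.py | head -9
```

```text
wheel [ 0.5731 -0.0509  0.1827 -0.9578  0.055   0.0121 -0.0066] 
 [-0.212   1.0029 -1.0119 -0.0794  0.2568  2.5644 -1.0089  0.4076 -0.9477
  1.8259 -1.1776 -1.1488 -0.388   0.8181 -0.3369  0.5514  1.0354 -0.6036
 -1.9699 -2.7439  1.5819  2.6734  0.9072  2.6023 -1.4249 -5.751  -2.5398
  2.7311  2.3055 -0.5343]
[[238.5704 202.221 ]
 [279.2564 176.3476]
 [326.3114 225.4396]
 [284.461  255.7077]]
```

View pics/ov.png

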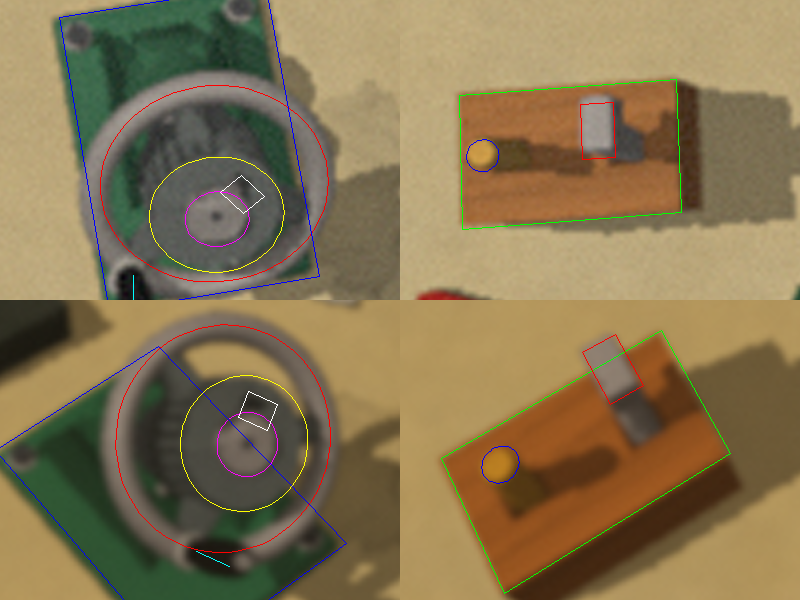

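The boss face and spindle end now fit to about 1 px, and the spindle yaw is about 0.18. The handle angle is about -0.93. Next is a helper that turns goal poses into tool-frame moves.

```bash
cat >> lib.py <<'E'
F=json.load(open("fit.json")); W=F[0][:3]; TH=F[0][3]; RK=F[1]
FLIP=np.diag([1.,-1,-1])
def cur():
    s=ctrl.observe();q=s["tcp_rot"];return R.from_quat([q[1],q[2],q[3],q[0]]).as_matrix(),np.array(s["tcp_pos"])
def wheelpose(P,th=0.,w=None):  # tool pointing down the spindle at point P (wheel frame), closing tangentially
    M,_=spin(*(w or W)); return M@R.from_euler("z",th).as_matrix()@FLIP, onwheel(w or W,P,th)[0]
def rel(goal,base=None):
    M,p=base or cur(); return np.round(M.T@(goal[1]-p)*1000,1), np.round(np.rad2deg(R.from_matrix(M.T@goal[0]).as_rotvec()),1)
E
python3 - <<'E'
from lib import *
th=-.93
up=wheelpose([-.066,0,.046+.08],th)
print(up[1], onwheel(W,[[-.066,0,.046]],th), onwheel(W,[[.019,0,.025]]), W)
M,p=cur(); print(rel((M,np.array([.35,-.25,.40]))))
print(rel(up))
print(rel(up,(M,np.array([.35,-.25,.40]))))
E
```

```text
[ 0.4551 -0.0061  0.2154] [[ 0.5065 -0.0061  0.1541]] [[ 0.5714 -0.0475  0.1812]] [0.5731322699142041, -0.050947594262269344, 0.18273058821405555]
(array([ 264.3, -285.3, -169.2]), array([0., 0., 0.]))
(array([ 434.4, -488.8,   15.9]), array([ 9.4, 40.7, 56.8]))
(array([ 170.1, -203.5,  185.1]), array([ 9.4, 40.7, 56.8]))
```

Request:
play_rows --travel '[[66,-71,-60],[264,-285,-170],[264,-285,-170],[264,-285,-170],[264,-285,-170],[264,-285,-170],[264,-285,-170],[264,-285,-170],[264,-285,-170],[264,-285,-170],[264,-285,-170],[264,-285,-170]]' --twist '[[0,0,0],[0,0,7],[1,4,14],[2,8,20],[3,12,25],[4,16,30],[5,20,35],[6,24,40],[7,28,45],[8,32,50],[9,38,54],[9.4,40.7,56.8]]' --jaw 0.7

```text
t: 1.1
tcp_pos: [0.3505, -0.2478, 0.4019]
tcp_rot: [-0.125, 0.875, -0.342, 0.321]
contact_force: [-0.1, -0.7, -1.0]
width: 0.701
finger_force: 0.0
```

Run:
```python
from lib import *
print(cur()[1],ctrl.observe()["joints"])
print(rel(wheelpose([-.066,0,.126],-.93)))
```

```text
[ 0.3505 -0.2478  0.4019] [-1.1915 -0.5124  2.1858  0.6846  1.2481  0.9731]
(array([-193.9, -150.4,  209.7]), array([-0.1, -0.2,  0.2]))
```

Request:
play_rows --travel '[[-194,-150,210],[-194,-150,210],[-194,-150,210],[-194,-150,210],[-194,-150,210],[-194,-150,210],[-194,-150,210],[-194,-150,210],[-194,-150,210],[-194,-150,210],[-194,-150,210],[-194,-150,210]]' --twist '[[0,0,0],[0,0,0],[0,0,0],[0,0,0],[0,0,0],[0,0,0],[0,0,0],[0,0,0],[0,0,0],[0,0,0],[0,0,0],[0,0,0]]'

```text
t: 2.1
tcp_pos: [0.4546, -0.0106, 0.2155]
tcp_rot: [-0.124, 0.874, -0.343, 0.32]
contact_force: [-0.2, -0.1, -0.5]
width: 0.704
finger_force: 0.0
```

Run:
```python
from lib import *
print(cur()[1],ctrl.observe()["joints"])
print(rel(wheelpose([-.066,0,.126],-.93)))
print(rel(wheelpose([-.066,0,.036],-.93)))
```

```text
[ 0.4546 -0.0106  0.2155] [-0.2131 -0.4     2.5064  0.3777  0.3693  1.8002]
(array([-2.9, -3.5,  0.3]), array([ 0. , -0.2, -0. ]))
(array([-3.2, -3.6, 90.3]), array([ 0. , -0.2, -0. ]))
```

Request:
play_rows --travel '[[-3,-3.5,25],[-3,-3.5,50],[-3,-3.5,75],[-3,-3.5,90],[-3,-3.5,90],[-3,-3.5,90]]' --twist '[[0,0,0],[0,0,0],[0,0,0],[0,0,0],[0,0,0],[0,0,0]]'

```text
t: 2.6
tcp_pos: [0.5128, -0.0074, 0.1454]
tcp_rot: [-0.124, 0.874, -0.345, 0.319]
contact_force: [0.2, -0.3, -0.7]
width: 0.701
finger_force: 0.0
```

Run:
```python
from lib import *
print(cur()[1],ctrl.observe()["joints"])
print(rel(wheelpose([-.066,0,.036],-.93)))
out=[]
for n,(x,y) in(("top",(215,150)),("scene",(230,150))):
    im=ctrl.capture(n);cv2.imwrite(f"pics/{n}1.png",im); out.append(cv2.resize(im[y:y+140,x:x+100],(400,560),interpolation=cv2.INTER_CUBIC))
cv2.imwrite("pics/g1.png",np.hstack(out))
```

```text
[ 0.5128 -0.0074  0.1454] [-0.1607 -0.0629  2.4448  0.9759  0.1193  1.2253]
(array([-0.3, -1.5, -0.8]), array([ 0.2, -0.2, -0.2]))
```

View pics/g1.png

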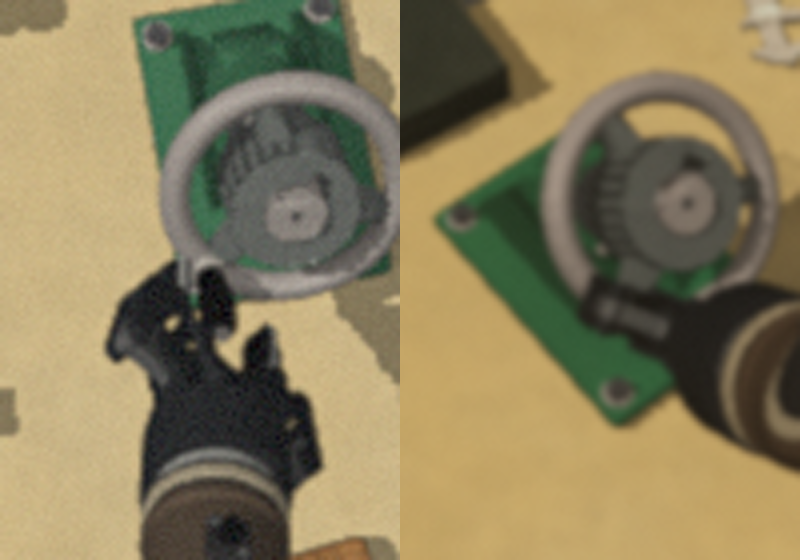

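The handle stands between the fingers, nearer the left one (crop around 210,290). I'll close on it; the wheel can turn to centre itself.

Request:
play_rows --travel '[[0,0,0],[0,0,0],[0,0,0],[0,0,0],[0,0,0],[0,0,0],[0,0,0],[0,0,0]]' --twist '[[0,0,0],[0,0,0],[0,0,0],[0,0,0],[0,0,0],[0,0,0],[0,0,0],[0,0,0]]' --jaw 0

```text
t: 3.37
tcp_pos: [0.5121, -0.005, 0.1465]
tcp_rot: [-0.124, 0.874, -0.343, 0.32]
contact_force: [-9.0, -4.1, 8.0]
width: 0.244
finger_force: 58.3
```

Run:
```python
from lib import *
s=ctrl.observe();print(s["t"],s["joints"],s["contact_force"],s["width"],s["finger_force"])
b=cur()
for th in np.linspace(-.93,0,9)[1:]: print(np.round(th,2),rel(wheelpose([-.066,0,.036],th)), rel(wheelpose([-.066,0,.036],th),wheelpose([-.066,0,.036],-.93)))
M,o=spin(*W); print("tcp in wheel", M.T@(b[1]-o), W)
```

```text
3.3667 [-0.156  -0.0676  2.4472  0.9738  0.1191  1.2277] [-9.0286 -4.0919  8.0206] 0.2438472301491536 58.30501735210419
-0.81 (array([1.6, 8.1, 0.6]), array([-0. , -0.2, -6.6])) (array([ 0.4,  7.7, -0. ]), array([ 0. ,  0. , -6.7]))
-0.7 (array([ 3. , 15.6,  0.6]), array([  0. ,  -0.2, -13.3])) (array([ 1.8, 15.2,  0. ]), array([  0. ,   0. , -13.3]))
-0.58 (array([ 5.2, 23. ,  0.6]), array([  0. ,  -0.2, -20. ])) (array([ 4. , 22.6,  0. ]), array([  0.,   0., -20.]))
-0.46 (array([ 8.2, 30. ,  0.6]), array([  0. ,  -0.2, -26.6])) (array([ 7. , 29.6, -0. ]), array([ -0. ,  -0. , -26.6]))
-0.35 (array([12. , 36.7,  0.6]), array([  0. ,  -0.2, -33.3])) (array([10.8, 36.2,  0. ]), array([  0. ,   0. , -33.3]))
-0.23 (array([16.6, 42.8,  0.6]), array([  0. ,  -0.2, -40. ])) (array([15.4, 42.4, -0. ]), array([ -0.,  -0., -40.]))
-0.12 (array([21.9, 48.4,  0.6]), array([  0.1,  -0.2, -46.6])) (array([20.7, 48. , -0. ]), array([ -0. ,   0. , -46.6]))
0.0 (array([27.7, 53.3,  0.6]), array([  0.1,  -0.2, -53.3])) (array([26.5, 52.9, -0. ]), array([ -0. ,   0. , -53.3]))
tcp in wheel [-0.0398  0.0541  0.0365] [0.5731322699142041, -0.050947594262269344, 0.18273058821405555]
```

Request:
play_rows --travel '[[0.2,3.8,-0.5],[0.4,7.7,-0.5],[1,11.5,-0.5],[1.8,15.2,-0.5],[2.8,19,-0.5],[4,22.6,-0.5],[5.4,26.2,-0.5],[7,29.6,-0.5],[7,29.6,-0.5]]' --twist '[[0,0,-3.3],[0,0,-6.7],[0,0,-10],[0,0,-13.3],[0,0,-16.7],[0,0,-20],[0,0,-23.3],[0,0,-26.6],[0,0,-26.6]]'

```text
t: 4.12
tcp_pos: [0.5027, -0.032, 0.1375]
tcp_rot: [-0.049, 0.93, -0.134, 0.34]
contact_force: [20.4, -7.2, -21.6]
width: 0.246
finger_force: 82.8
```

Run:
```python
from lib import *
s=ctrl.observe();M,o=spin(*W);b=cur()
print(s["t"],s["joints"],"F spindle", M.T@s["contact_force"])
p=M.T@(b[1]-o);print("tcp in wheel",p,np.hypot(p[0],p[1]),np.arctan2(-p[1],-p[0]))
B=wheelpose([-.066,0,.036],-.4625)
for th in np.linspace(-.4625,0,9)[1:]: print(np.round(th,2),rel(wheelpose([-.066,0,.036],th),B))
print(rel(wheelpose([-.066,0,.036],0)))
```

```text
4.1167 [-0.2516 -0.0601  2.4678  1.2796  0.1673  0.3876] F spindle [  0.3965  -7.4144 -29.6317]
tcp in wheel [-0.0576  0.0299  0.0357] 0.06484388462175299 -0.4785090106968415
-0.4 (array([ 0.1,  3.8, -0. ]), array([-0. ,  0. , -3.3]))
-0.35 (array([ 0.4,  7.6, -0. ]), array([-0. ,  0. , -6.6]))
-0.29 (array([ 1. , 11.4,  0. ]), array([-0. ,  0. , -9.9]))
-0.23 (array([ 1.8, 15.1,  0. ]), array([ -0. ,   0. , -13.2]))
-0.17 (array([ 2.7, 18.8,  0. ]), array([ -0. ,   0. , -16.6]))
-0.12 (array([ 3.9, 22.4, -0. ]), array([ -0. ,   0. , -19.9]))
-0.06 (array([ 5.3, 26. ,  0. ]), array([ -0. ,   0. , -23.2]))
0.0 (array([ 6.9, 29.4,  0. ]), array([ -0. ,   0. , -26.5]))
(array([ 6. , 30.4, -0.3]), array([  0.1,  -0.2, -26.9]))
```

Request:
play_rows --travel '[[0.1,3.8,0.8],[0.4,7.6,1],[1,11.4,1.2],[1.8,15.1,1.3],[2.7,18.8,1.4],[3.9,22.4,1.5],[5.3,26,1.6],[6.9,29.6,1.7],[6.9,29.6,1.7],[6.9,29.6,1.7]]' --twist '[[0,0,-3.3],[0,0,-6.6],[0,0,-9.9],[0,0,-13.2],[0,0,-16.6],[0,0,-19.9],[0,0,-23.2],[0,0,-26.5],[0,0,-26.5],[0,0,-26.5]]'

```text
t: 4.95
tcp_pos: [0.4962, -0.0576, 0.1303]
tcp_rot: [0.027, 0.937, 0.086, 0.338]
contact_force: [-5.8, 3.0, -5.5]
width: 0.238
finger_force: 73.5
```

Run:
```python
from lib import *
s=ctrl.observe();M,o=spin(*W);b=cur()
print(s["t"],s["joints"],"F spindle", M.T@s["contact_force"])
p=M.T@(b[1]-o);print("tcp in wheel",p,np.hypot(p[0],p[1]),np.arctan2(-p[1],-p[0]))
print(rel(wheelpose([-.066,0,.036],0)))
```

```text
4.95 [-0.3471 -0.0444  2.4696  1.3283  0.2332 -0.2036] F spindle [-7.3056  4.4395 -0.5235]
tcp in wheel [-0.0716  0.0065  0.0344] 0.07188763501207088 -0.09072907405769391
(array([ 5.6,  6.5, -1.7]), array([-0.5,  0.3, -0.1]))
```

Request:
play_rows --travel '[[0,0,0],[0,0,0],[0,0,0]]' --twist '[[0,0,0],[0,0,0],[0,0,0]]'

```text
t: 5.2
tcp_pos: [0.4962, -0.0576, 0.1303]
tcp_rot: [0.027, 0.937, 0.086, 0.338]
contact_force: [-5.5, 2.8, -6.5]
width: 0.243
finger_force: 73.8
```

```bash
cat > st.py <<'E'
from lib import *
s=ctrl.observe();M,o=spin(*W);b=cur()
print(s["t"],s["joints"],"F spindle", M.T@s["contact_force"],s["width"],s["finger_force"])
p=M.T@(b[1]-o);print("tcp in wheel",p,np.hypot(p[0],p[1]),np.arctan2(-p[1],-p[0]))
E
python3 st.py
python3 - <<'E'
from lib import *
print(rel(wheelpose([-.066,0,.036],0)))
E
```

```text
5.2 [-0.3467 -0.0444  2.4697  1.3284  0.2325 -0.2033] F spindle [-7.7564  4.2905 -1.4442] 0.24336217109794342 73.80290508270264
tcp in wheel [-0.0716  0.0065  0.0344] 0.07190716944607208 -0.09030155393763176
(array([ 5.6,  6.5, -1.7]), array([-0.5,  0.3, -0.1]))
```

Run:
```python
from lib import *
out=[]
for n,(x,y) in(("top",(215,150)),("scene",(230,150))):
    im=ctrl.capture(n);cv2.imwrite(f"pics/{n}2.png",im); out.append(cv2.resize(im[y:y+140,x:x+100],(400,560),interpolation=cv2.INTER_CUBIC))
cv2.imwrite("pics/g2.png",np.hstack(out))
```

```text
(no output)
```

View pics/g2.png

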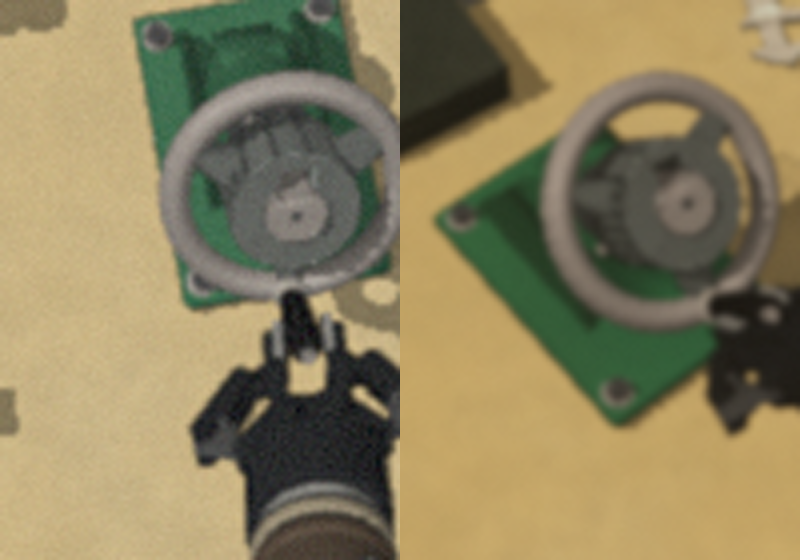

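Top crop: the handle is gripped near its upper end at (305,350), the spindle centre is at (296,216) and the notch is straight above it at (297,185). The wheel has turned to roughly -0.1. Before the last correction I'll check the model against the known TCP numerically.

Run:
```python
from lib import *
M,p=cur()
print("tcp px",proj("top",p),proj("scene",p),"grasp",proj("top",p-.019*M[:,2]),proj("scene",p-.019*M[:,2]))
for th in(-.15,-.1,-.05): print(th,"h top/mid/bot",proj("top",onwheel(W,[[-.066,0,z] for z in(.071,.046,.016)],th)).round(1).tolist())
# scene spindle end & top spindle end via template shift between images 0 and 2
for n,(u,v) in(("top",(289,204)),("scene",(302,201))):
    a=cv2.imread(f"pics/{n}0.png");b=cv2.imread(f"pics/{n}2.png")
    # bright disc of spindle end: centroid of lighter pixels
    for im in(a,b):
        g=cv2.cvtColor(im,cv2.COLOR_BGR2GRAY).astype(float)[v-14:v+15,u-16:u+17]
        print(n);print(g[::2,::2].astype(int)) if im is b else None
```

```text
tcp px [[290.4929 231.984 ]] [[315.6967 228.8502]] grasp [[290.916  236.7754]] [[319.0855 230.0209]]
-0.15 h top/mid/bot [[289.3, 239.4], [288.9, 232.9], [288.4, 225.5]]
-0.1 h top/mid/bot [[290.8, 239.4], [290.3, 232.9], [289.8, 225.4]]
-0.05 h top/mid/bot [[292.3, 239.3], [291.8, 232.8], [291.2, 225.3]]
top
top
[[100  75  95  96 110  93  98  94  94  93  95  96  95  81  72  97  95]
 [ 89  79  86 109 100  95  97  96  92  84 112  95  93  98  76  69  75]
 [ 71  84  96  93  90  95  83  86  84  88 119  89  95  97 100  71  61]
 [ 81  90 103  96  95  98  82  88 122 126 113  95  97 101  99  90  61]
 [ 75 101 101 102  95 109 111 127 127 124 109  94  97  98  99  95  66]
 [ 93  98  98  98 104 126 126 148 141 136 132 122  87  93  96 104  63]
 [ 87  99  99 101 100 133 131 129 125 129 130 129  84  95  97 101  66]
 [ 88 100 100  99 109 129 128 114  83 127 123 126  76  99  96  98  65]
 [ 96  98 101  98 102 125 129 120 126 127 130 112  68  97 101  91  63]
 [ 94  97 102  97  99 114 130 131 130 125 133  82  95  95 102  72  68]
 [ 96  99  96  93  96  98 100  95  94  91  90  96 100  96  75  66  82]
 [ 9
[... 658 characters left out ...]
 80  81  89 101 122 127 119 116 110  87  79  81 101 120  70]
 [ 74  83  81  85 108 118 122 109  96 110 114  90  77  81  90 112  72]
 [ 76  82  82  83 100 112 116  97  82 110 115  89  72  81  89 109  73]
 [ 74  83  82  82  89 110 113 111 112 114 113  85  74  82 101 124  77]
 [ 74  83  83  82  82  98 112 115 115 114 102  75  79  81  94 111  72]
 [ 65  81  83  83  83  80  96 107 107  97  75  76  82  81  85  79  72]
 [ 62  74  83  83  83  80  79  79  79  75  77  80  80  81  84  70  76]
 [ 58  63  81  84  81  80  80  81  81  79  80  79  77  79  80  72  84]
 [ 54  58  66  79  79  80  82  82  80  81  81  76  61  66  72  77  95]
 [ 48  55  52  58  70  79  81  83  83  78  76  60  49  57  74  90 106]]
```

Request:
play_rows --travel '[[0,1.5,0],[0,3,0],[0,4.5,0],[0,6.5,0],[0,6.5,0],[0,6.5,0]]' --twist '[[0,0,0],[0,0,0],[0,0,0],[0,0,0],[0,0,0],[0,0,0]]'

```text
t: 5.8
tcp_pos: [0.4966, -0.0608, 0.1301]
tcp_rot: [0.024, 0.937, 0.09, 0.337]
contact_force: [-0.3, 10.1, -11.0]
width: 0.245
finger_force: 65.6
```

```bash
python3 st.py
```

```text
5.8 [-0.3636 -0.0405  2.4653  1.3158  0.2512 -0.2096] F spindle [-5.3142 11.2637 -8.2017] 0.24531900840778773 65.62074065208435
tcp in wheel [-0.072   0.0033  0.034 ] 0.07210886399290649 -0.0463140133513628
```

Request:
play_rows --travel '[[0,0,0],[0,0,0],[0,0,0],[0,0,0]]' --twist '[[0,0,0],[0,0,0],[0,0,0],[0,0,0]]' --jaw 0.29

```text
t: 6.13
tcp_pos: [0.5008, -0.0677, 0.1346]
tcp_rot: [0.031, 0.936, 0.085, 0.341]
contact_force: [-2.6, 3.7, -3.0]
width: 0.291
finger_force: 2.1
```

```bash
python3 st.py;  python3 - <<'E'
from lib import *
print(rel(wheelpose([-.066,0,.036],0)))
E
```

```text
6.1333 [-0.3665 -0.043   2.4592  1.3199  0.239  -0.2085] F spindle [-3.2017  4.3122 -0.6711] 0.29079149272571864 2.106582463311497
tcp in wheel [-0.0673 -0.0046  0.0347] 0.06746828448514791 0.06770669164342623
(array([ 1.3, -4.6, -1.3]), array([ 0.1,  0. , -0.1]))
```

Request:
play_rows --travel '[[0,0,0],[0,0,0],[0,0,0],[0,0,-25],[0,0,-60],[0,0,-95],[0,0,-130],[0,-30,-165],[0,-70,-190],[0,-110,-200],[0,-150,-210],[0,-190,-220]]' --twist '[[0,0,0],[0,0,0],[0,0,0],[0,0,0],[0,0,0],[0,0,0],[0,0,0],[0,0,0],[0,0,0],[0,0,0],[0,0,0],[0,0,0]]' --jaw 0.7

```text
t: 7.13
tcp_pos: [0.3699, 0.0414, 0.2686]
tcp_rot: [0.032, 0.937, 0.083, 0.337]
contact_force: [0.4, 1.0, -1.0]
width: 0.703
finger_force: 0.0
```

```bash
python3 st.py
python3 - <<'E'
from lib import *
from numpy import array
for n in("top","scene"):
    ims=[ctrl.capture(n) for _ in range(4)]; im=np.mean(ims,0).astype(np.uint8); cv2.imwrite(f"pics/{n}3.png",im)
    m=(im.max(2)<45).astype(np.uint8)
    k,l,st,c=cv2.connectedComponentsWithStats(m)
    for i in range(1,k):
        if st[i,4]>15 and 235<c[i,0]<345 and 160<c[i,1]<260: print(n,st[i],c[i])
for th in(-.1,-.05,0,.05,.1): print(th,"h top/mid/bot",proj("top",onwheel(W,[[-.066,0,z] for z in(.071,.0435,.016)],th)).round(1).tolist(),proj("scene",onwheel(W,[[-.066,0,z] for z in(.071,.0435,.016)],th)).round(1).tolist())
E
```

```text
7.1333 [-0.0048 -0.7858  2.5593 -0.0015  0.6773  1.3893] F spindle [-0.1318  1.0667 -0.9914] 0.7033511668165316 0.0
tcp in wheel [-0.0613  0.1053  0.2215] 0.12185151441330186 -1.0432092777024358
top [290 222   9  15  82] [293.8171 229.2805]
scene [220 167  37  23 259] [238.9961 178.5444]
scene [312 221  13   9  82] [318.0732 224.6585]
-0.1 h top/mid/bot [[290.8, 239.4], [290.3, 232.2], [289.8, 225.4]] [[320.9, 229.1], [316.0, 227.3], [311.3, 225.6]]
-0.05 h top/mid/bot [[292.3, 239.3], [291.7, 232.1], [291.2, 225.3]] [[322.2, 228.3], [317.2, 226.6], [312.5, 224.9]]
0 h top/mid/bot [[293.7, 239.1], [293.1, 232.0], [292.6, 225.2]] [[323.4, 227.5], [318.4, 225.8], [313.6, 224.1]]
0.05 h top/mid/bot [[295.2, 238.9], [294.5, 231.7], [293.9, 224.9]] [[324.6, 226.6], [319.5, 224.9], [314.8, 223.3]]
0.1 h top/mid/bot [[296.6, 238.6], [296.0, 231.5], [295.3, 224.7]] [[325.7, 225.7], [320.6, 224.0], [315.8, 222.4]]
```

```bash
cat > edge.py <<'E'
from lib import *
def back(n,u,z):
    i=I[n];d=i["pose"][:3,:3]@np.array([(u[0]-i["cx"])/i["fx"],(u[1]-i["cy"])/i["fy"],1]);c=i["pose"][:3,3]
    return c+d*(z-c[2])/d[2]
def edge(n,a,b,z=.015,w=6):
    """refine the line a-b at the green/bench border; return world yaw"""
    im=cv2.imread(f"pics/{n}3.png").astype(np.float32); f=im[...,2]-im[...,1]  # R-G: bench>0, green<0
    a,b=np.float32(a),np.float32(b);t=(b-a)/np.linalg.norm(b-a);nn=np.array([-t[1],t[0]]);pts=[]
    s=np.arange(-w,w+.01,.25)
    for k in np.arange(0,np.linalg.norm(b-a),1):
        q=(a+t*k)[None]+s[:,None]*nn
        v=cv2.remap(f,np.float32(q[None,:,0]),np.float32(q[None,:,1]),cv2.INTER_LINEAR)[0]
        g=np.abs(np.gradient(cv2.GaussianBlur(v[:,None],(1,5),0)[:,0])); j=g.argmax(); pts.append(q[j])
    vx,vy,x0,y0=cv2.fitLine(np.float32(pts),cv2.DIST_HUBER,0,.01,.01).ravel()
    r=np.abs((np.array(pts)-[x0,y0])@[-vy,vx])
    P=back(n,(x0-20*vx,y0-20*vy),z);Q=back(n,(x0+20*vx,y0+20*vy),z);d=Q-P
    return np.arctan2(d[1],d[0]),(x0,y0),np.median(r)
for n,a,b in(("top",(250.5,164),(259,212)),("top",(252,152.5),(299,148)),("top",(306,168),(312,210)),("scene",(244,211),(282,248)),("scene",(292,250),(320,230))):
    y,c,r=edge(n,a,b);print(n,(y+np.pi/4)%(np.pi/2)-np.pi/4,c,r)
E
python3 edge.py
```

```text
top 0.3592801351440307 (np.float32(255.74051), np.float32(186.0762)) 1.2727757938942172
top 0.19167027682610227 (np.float32(275.14764), np.float32(149.66016)) 0.15062974100245444
top 0.08785619337287764 (np.float32(307.65955), np.float32(189.11798)) 1.1080243555959668
scene 0.19684260562502676 (np.float32(261.31995), np.float32(231.19841)) 0.07656619456876967
scene 0.1886186041865936 (np.float32(306.21127), np.float32(239.78764)) 0.13781536301033626
```

```bash
cat > fit2.py <<'E'
from lib import *
def res(p,full=True):
    x=[p[0],p[1],.193];r=[]
    for n,u in(("top",(289,204)),("scene",(302,200.9))): r+=list((proj(n,onwheel(x,[0,0,.029]))-u).ravel())
    for th,t,s in((p[2],(268.3,224.4),(293.1,228.7)),(p[3],(293.8,229.3),(318.1,224.7))):
        h=onwheel(x,[[-.066,0,p[4]]],th); r+=list((proj("top",h)-t).ravel())+list((proj("scene",h)-s).ravel())
    return np.array(r)
f=least_squares(res,[.573,-.05,-.9,0,.04]);print(f.x,f.fun)
J=f.jac;print("sd",np.sqrt(np.diag(np.linalg.inv(J.T@J)))*np.sqrt((f.fun**2).sum()/7))
W2=[f.x[0],f.x[1],.193]
M,o=spin(*W2)
for P in([.5008,-.0677,.1346],): print("last hold tcp in wheel",M.T@(np.array(P)-o))
d=json.load(open("fit.json"));d[0][:3]=W2;d[0][3]=f.x[3];json.dump(d,open("fit.json","w"))
E
python3 fit2.py
```

```text
[ 0.5735 -0.0512 -0.9285  0.0216  0.0366] [ 0.0259  0.3509 -0.4669 -0.3581  0.5694 -0.3982 -0.3086  0.2933  0.2133
  0.6306 -0.1852 -0.0624]
sd [0.0007 0.0006 0.0169 0.0157 0.0019]
last hold tcp in wheel [-0.0675 -0.0036  0.0349]
```

Camera and gripper readings agree that the wheel is at about +0.02 rad, inside the ±0.05 window. Now the key.

Run:
```python
from lib import *
Rk=R.from_euler("z",.087).as_matrix()@FLIP
for z in(.25,.111): print(rel((Rk,np.array([.459,.239,z]))))
```

```text
(array([  94.8, -185.6,   67.3]), array([  5.4, -38.7,   5. ]))
(array([   8.7, -201.7,  175.3]), array([  5.4, -38.7,   5. ]))
```

Request:
play_rows --travel '[[20,-30,0],[45,-65,10],[60,-95,20],[75,-125,35],[85,-155,50],[95,-186,67],[95,-186,67],[95,-186,67],[95,-186,67],[95,-186,67]]' --twist '[[1,-6,1],[2,-12,2],[3,-18,3],[4,-24,4],[4.5,-31,4.5],[5.4,-38.7,5],[5.4,-38.7,5],[5.4,-38.7,5],[5.4,-38.7,5],[5.4,-38.7,5]]' --jaw 0.5

```text
t: 8.37
tcp_pos: [0.4578, 0.2395, 0.2512]
tcp_rot: [0.0, 0.999, 0.044, 0.001]
contact_force: [-0.9, -0.7, 0.0]
width: 0.497
finger_force: 0.0
```

Run:
```python
from lib import *
print(cur()[1],ctrl.observe()["joints"])
Rk=R.from_euler("z",.087).as_matrix()@FLIP
for z in(.25,.111): print(rel((Rk,np.array([.459,.239,z]))))
```

```text
[0.4578 0.2395 0.2512] [ 0.3983  0.0778  1.8668 -0.0009  1.1951  1.8822]
(array([1.2, 0.6, 1.2]), array([ 0. , -0.1,  0. ]))
(array([  0.9,   0.6, 140.2]), array([ 0. , -0.1,  0. ]))
```

Request:
play_rows --travel '[[1,0.6,25],[1,0.6,55],[1,0.6,85],[1,0.6,110],[1,0.6,130],[1,0.6,140],[1,0.6,140],[1,0.6,140]]' --twist '[[0,0,0],[0,0,0],[0,0,0],[0,0,0],[0,0,0],[0,0,0],[0,0,0],[0,0,0]]'

```text
t: 9.03
tcp_pos: [0.4594, 0.2404, 0.1128]
tcp_rot: [-0.0, 0.999, 0.044, 0.002]
contact_force: [-0.4, 0.8, 0.9]
width: 0.503
finger_force: 0.0
```

Request:
play_rows --travel '[[0,0,0],[0,0,0],[0,0,0],[0,0,0],[0,0,0],[0,0,0]]' --twist '[[0,0,0],[0,0,0],[0,0,0],[0,0,0],[0,0,0],[0,0,0]]' --jaw 0.0

```text
t: 9.53
tcp_pos: [0.4608, 0.2412, 0.1129]
tcp_rot: [-0.0, 0.999, 0.045, 0.002]
contact_force: [-0.9, -0.5, 8.3]
width: 0.2
finger_force: 59.0
```

Gripped, with the opening reading about 17 mm against the 18 mm head. The observed +3 mm head shift matches the key leaning about 0.04 rad in the loose hole, so I'll include that lean in the tool-to-key estimate.

```bash
cat >> lib.py <<'E'
PHI=.043; TIP=np.array([-.0145,0,.1029])   # lean and tip of the key in the tool frame
def keypose(x,y,z):  # tool pose putting the key tip at (x,y,z) of keyway_mouth, key along the spindle
    M,_=spin(*W); RT=M@R.from_euler("y",-PHI).as_matrix()@FLIP
    return RT, onwheel(W,[.019+x,y,.025+z])[0]-RT@TIP
E
python3 - <<'E'
from lib import *
M,p=cur(); up=(M,p+[0,0,.25]); print("up",rel(up))
g=keypose(.0025,0,.06);print(g[1]); print(rel(g,up)); print(rel(g))
E
```

```text
up (array([   1.,   -0., -250.]), array([0., 0., 0.]))
[ 0.4761 -0.0452  0.3143]
(array([-10.8, 286.6,  48.6]), array([-5.5, 41.8, -5.8]))
(array([  -9.7,  286.6, -201.4]), array([-5.5, 41.8, -5.8]))
```

Request:
play_rows --travel '[[0,0,-10],[0,0,-30],[0,0,-60],[0,0,-95],[0,0,-130],[0,0,-165],[0,20,-200],[0,45,-225],[0,75,-240],[0,105,-240],[0,135,-235],[-2,165,-230]]' --twist '[[0,0,0],[0,0,0],[0,0,0],[0,0,0],[0,0,0],[0,0,0],[-1,4,-1],[-1,8,-1],[-2,13,-2],[-2.5,18,-2.5],[-3,23,-3],[-3.5,28,-3.5]]'

```text
t: 10.53
tcp_pos: [0.4712, 0.0756, 0.3416]
tcp_rot: [0.02, 0.966, 0.075, 0.246]
contact_force: [-0.3, -0.8, -2.8]
width: 0.202
finger_force: 59.4
```

Run:
```python
from lib import *
s=ctrl.observe();print(s["width"],s["finger_force"],s["contact_force"],s["joints"])
g=keypose(.0025,0,.06);print(rel(g))
```

```text
0.20179934067279193 59.420117139816284 [-0.3167 -0.7753 -2.8399] [ 0.1012 -0.3901  2.1594 -0.0651  0.8776  1.5469]
(array([-27.3, 117.9,  26.6]), array([-1.8, 13.8, -2.2]))
```

Request:
play_rows --travel '[[-7,30,5],[-14,60,12],[-20,90,20],[-27,118,26],[-27.3,118,26.6],[-27.3,118,26.6],[-27.3,118,26.6],[-27.3,118,26.6]]' --twist '[[-0.5,4,-0.5],[-1,8,-1],[-1.5,11,-1.5],[-1.8,13.8,-2.2],[-1.8,13.8,-2.2],[-1.8,13.8,-2.2],[-1.8,13.8,-2.2],[-1.8,13.8,-2.2]]'

```text
t: 11.2
tcp_pos: [0.4758, -0.044, 0.313]
tcp_rot: [0.03, 0.929, 0.09, 0.358]
contact_force: [-0.2, -0.0, -2.9]
width: 0.199
finger_force: 59.7
```

Run:
```python
from lib import *
s=ctrl.observe();M,_=spin(*W);print("F",M.T@s["contact_force"],s["joints"])
for z in(.06,.02,.005):print(z,rel(keypose(.0025,0,z)))
out=[]
g=cur();tip=g[1]+g[0]@TIP; print("tip px",proj("top",tip),proj("scene",tip))
for n in("top","scene"):
    im=np.mean([ctrl.capture(n) for _ in range(3)],0).astype(np.uint8);cv2.imwrite(f"pics/{n}4.png",im)
    x,y=proj(n,tip)[0].astype(int)-[50,70]
    out.append(cv2.resize(im[y:y+140,x:x+100],(400,560),interpolation=cv2.INTER_CUBIC)); print(n,x,y)
cv2.imwrite("pics/k4.png",np.hstack(out))
```

```text
F [-2.0255  0.3908 -2.0933] [-0.3397 -0.4942  2.3642  0.4163  0.61    0.7754]
0.06 (array([ 0.8,  1.3, -0.8]), array([-0.1,  0.3, -0.1]))
0.02 (array([-0.7,  1.4, 39.2]), array([-0.1,  0.3, -0.1]))
0.005 (array([-1.2,  1.4, 54.2]), array([-0.1,  0.3, -0.1]))
tip px [[287.9337 210.2184]] [[305.5281 194.9524]]
top 237 140
scene 255 124
```

Request:
play_rows --travel '[[0,1.4,10],[-0.3,1.4,20],[-0.6,1.4,30],[-0.8,1.4,40],[-1,1.4,48],[-1,1.4,48],[-1,1.4,48]]' --twist '[[0,0.3,0],[0,0.3,0],[0,0.3,0],[0,0.3,0],[0,0.3,0],[0,0.3,0],[0,0.3,0]]'

```text
t: 12.08
tcp_pos: [0.5077, -0.0453, 0.2763]
tcp_rot: [0.03, 0.928, 0.091, 0.36]
contact_force: [0.4, -0.0, -2.6]
width: 0.2
finger_force: 59.7
```

```bash
cat > ks.py <<'E'
from lib import *
s=ctrl.observe();M,o=spin(*W);g=cur();tip=g[1]+g[0]@TIP
print("t",s["t"],"F",M.T@s["contact_force"],s["joints"],s["width"],s["finger_force"])
q=M.T@(tip-o)-[.019,0,.025]; print("tip in mouth mm",q*1000,"tilt",rel((keypose(0,0,0)[0],g[1]))[1])
E
python3 ks.py
python3 - <<'E'
from lib import *
out=[]
g=cur();tip=g[1]+g[0]@TIP
for n in("top","scene"):
    im=np.mean([ctrl.capture(n) for _ in range(3)],0).astype(np.uint8);cv2.imwrite(f"pics/{n}5.png",im)
    x,y=proj(n,tip)[0].astype(int)-[33,46]; out.append(cv2.resize(im[y:y+92,x:x+66],(400,558),interpolation=cv2.INTER_CUBIC)); print(n,x,y,proj(n,tip),proj(n,onwheel(W,[.019,0,.025])),proj(n,g[1]))
cv2.imwrite("pics/k5.png",np.hstack(out))
E
```

```text
t 12.0833 F [-1.3701  0.2648 -2.2831] [-0.31   -0.3539  2.3609  0.4934  0.4715  0.7004] 0.2004851666868429 59.68309164047241
tip in mouth mm [ 2.2652  0.179  10.6212] tilt [-0.1  0.  -0.1]
top 254 151 [[287.6321 197.846 ]] [[287.6862 196.2556]] [[288.9353 220.2149]]
scene 264 146 [[297.6817 192.8127]] [[296.6093 193.3478]] [[313.6136 191.3701]]
```

View pics/k5.png

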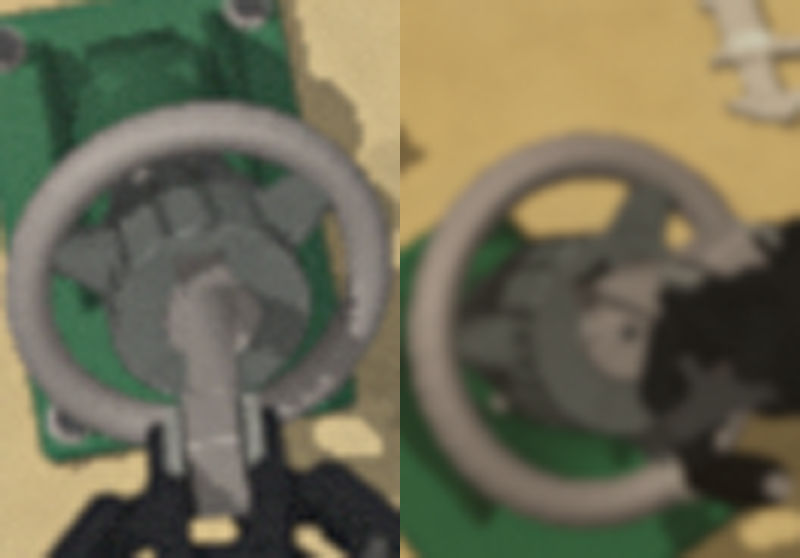

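The last view shows the tip in the top half at about (207,272), directly over the dark notch at (203,268) and laterally centred. It sits perhaps 2 to 3 mm further outward than modelled. I'll shift inward 2 mm and feed in while watching the force.

Request:
play_rows --travel '[[-1,0,2],[-2,0,4],[-2,0,6],[-2,0,8],[-2,0,10],[-2,0,12],[-2,0,14],[-2,0,16],[-2,0,16]]' --twist '[[0,0,0],[0,0,0],[0,0,0],[0,0,0],[0,0,0],[0,0,0],[0,0,0],[0,0,0],[0,0,0]]'

```text
t: 13.13
tcp_pos: [0.5172, -0.0459, 0.2633]
tcp_rot: [0.03, 0.928, 0.09, 0.36]
contact_force: [0.1, 1.0, -3.0]
width: 0.196
finger_force: 59.7
```

```bash
python3 ks.py
```

```text
t 13.1333 F [-1.6286  1.3762 -2.3924] [-0.3018 -0.3071  2.3591  0.5291  0.4277  0.665 ] 0.19643934568672347 59.7374027967453
tip in mouth mm [ 1.1011 -0.3014 -5.4643] tilt [-0.1  0.  -0.1]
```

Request:
play_rows --travel '[[0,0,2],[0,0,4],[0,0,6],[0,0,8],[0,0,10],[0,0,12],[0,0,12]]' --twist '[[0,0,0],[0,0,0],[0,0,0],[0,0,0],[0,0,0],[0,0,0],[0,0,0]]'

```text
t: 13.72
tcp_pos: [0.5249, -0.0452, 0.2541]
tcp_rot: [0.029, 0.928, 0.09, 0.36]
contact_force: [-0.2, 3.2, -3.4]
width: 0.197
finger_force: 59.6
```

```bash
python3 ks.py
```

```text
t 13.7167 F [-1.7424  3.5704 -2.4863] [-0.2933 -0.2708  2.3542  0.5565  0.3985  0.64  ] 0.1967764650697447 59.59666728973389
tip in mouth mm [  1.1879   0.5796 -17.4822] tilt [-0.2  0.1 -0.2]
```

Request:
play_rows --travel '[[0,-0.5,3],[0,-0.8,6],[0,-0.8,9],[0,-0.8,12],[0,-0.8,15],[0,-0.8,18],[0,-0.8,18]]' --twist '[[0,0,0],[0,0,0],[0,0,0],[0,0,0],[0,0,0],[0,0,0],[0,0,0]]'

```text
t: 14.3
tcp_pos: [0.5368, -0.0437, 0.2405]
tcp_rot: [0.029, 0.928, 0.091, 0.36]
contact_force: [1.0, 6.4, -3.1]
width: 0.196
finger_force: 59.6
```

```bash
python3 ks.py
```

```text
t 14.3 F [ 0.0589  6.5008 -3.0229] [-0.2793 -0.2161  2.345   0.6022  0.3553  0.5988] 0.19581226775654123 59.606589674949646
tip in mouth mm [  1.818    2.1268 -35.5092] tilt [-0.2  0.1 -0.2]
```

Request:
play_rows --travel '[[0,-0.7,2],[0,-1.4,5],[0,-1.5,8],[0,-1.5,11],[0,-1.5,14],[0,-1.5,14]]' --twist '[[0,0,0],[0,0,0],[0,0,0],[0,0,0],[0,0,0],[0,0,0]]'

```text
t: 14.8
tcp_pos: [0.5478, -0.0438, 0.2338]
tcp_rot: [0.031, 0.927, 0.09, 0.363]
contact_force: [-12.0, 1.9, 11.8]
width: 0.199
finger_force: 64.8
```

```bash
python3 ks.py
```

```text
t 14.8 F [-1.1842  2.1533 16.7809] [-0.2685 -0.1781  2.3349  0.6407  0.32    0.5642] 0.1990945167829972 64.84673738479614
tip in mouth mm [  6.3883   0.7503 -47.7819] tilt [ 0.  -0.3 -0.1]
```

Request:
play_rows --travel '[[1,0,-2],[2,0,-4],[3.5,0,-4],[3.5,0,-4],[3.5,0,-4]]' --twist '[[0,-0.5,0],[0,-1,0],[0,-2,0],[0,-2,0],[0,-2,0]]'

```text
t: 15.22
tcp_pos: [0.5466, -0.0433, 0.235]
tcp_rot: [0.032, 0.934, 0.089, 0.344]
contact_force: [8.8, -1.4, -12.4]
width: 0.202
finger_force: 62.9
```

```bash
python3 ks.py; python3 -c "
from lib import *
print(ctrl.observe()['wrist_torque'])"
```

```text
t 15.2167 F [ -1.4605  -1.0965 -15.174 ] [-0.2543 -0.1763  2.3109  0.4896  0.357   0.7223] 0.2023111510644147 62.91527509689331
tip in mouth mm [  2.2097   1.3237 -45.6782] tilt [ 0.   2.  -0.2]
[0.6576 0.4584 0.4484]
```

Request:
play_rows --travel '[[0,0,-2],[0,0,-4],[0,0,-4],[0,0,-4]]' --twist '[[0,0,0],[0,0,0],[0,0,0],[0,0,0]]'

```text
t: 15.55
tcp_pos: [0.5439, -0.0432, 0.2381]
tcp_rot: [0.032, 0.934, 0.089, 0.344]
contact_force: [7.1, 0.4, -10.2]
width: 0.197
finger_force: 63.1
```

```bash
python3 ks.py; python3 -c "
from lib import *
M,_=spin(*W);print(M.T@ctrl.observe()['wrist_torque'])"
```

```text
t 15.55 F [ -1.0253   0.6335 -12.3614] [-0.2563 -0.1886  2.3133  0.4809  0.3663  0.7303] 0.19723077692290483 63.07176947593689
tip in mouth mm [  2.2216   1.3721 -41.4977] tilt [ 0.   2.  -0.2]
[0.6497 0.3969 0.0025]
```

Request:
play_rows --travel '[[-1.5,0,0],[-3,0,0],[-3.5,0,0],[-3.5,0,1],[-3.5,0,2],[-3.5,0,2]]' --twist '[[0,1,0],[0,2,0],[0,2,0],[0,2,0],[0,2,0],[0,2,0]]'

```text
t: 16.05
tcp_pos: [0.5429, -0.0436, 0.2369]
tcp_rot: [0.031, 0.928, 0.091, 0.361]
contact_force: [-9.8, 0.9, 6.0]
width: 0.198
finger_force: 66.7
```

```bash
cat >> ks.py <<'E'
print("T",M.T@s["wrist_torque"])
E
python3 ks.py
```

```text
t 16.05 F [-3.4564  1.5617 10.9012] [-0.2717 -0.1953  2.3395  0.6169  0.3342  0.586 ] 0.19836543445225338 66.66680216789246
tip in mouth mm [  4.381    1.3186 -42.2551] tilt [-0.  -0.1 -0.1]
T [0.8916 1.1321 0.0091]
```

Request:
play_rows --travel '[[0,0.5,-1],[0,1,-1],[0,1.5,-1],[0,2,-1],[0,2,-1],[0,2,-1]]' --twist '[[0.4,0,0],[0.8,0,0],[1.2,0,0],[1.5,0,0],[1.5,0,0],[1.5,0,0]]'

```text
t: 16.55
tcp_pos: [0.5424, -0.0456, 0.237]
tcp_rot: [0.018, 0.928, 0.095, 0.36]
contact_force: [0.7, 1.6, -1.5]
width: 0.2
finger_force: 64.6
```

```bash
python3 ks.py
```

```text
t 16.55 F [-0.1123  1.6111 -1.5527] [-0.3005 -0.1913  2.3336  0.6883  0.3731  0.4998] 0.19973335358672004 64.56771612167358
tip in mouth mm [  3.6856   2.1034 -41.8058] tilt [-1.5 -0.1 -0.2]
T [0.597  0.3781 0.0279]
```

Request:
play_rows --travel '[[0,0.6,0],[0,1.2,0],[0,2,0],[0,2,1],[0,2,2],[0,2,3],[0,2,3]]' --twist '[[0.5,0,0],[1,0,0],[1.5,0,0],[1.5,0,0],[1.5,0,0],[1.5,0,0],[1.5,0,0]]'

```text
t: 17.13
tcp_pos: [0.5447, -0.0474, 0.2347]
tcp_rot: [0.006, 0.928, 0.1, 0.358]
contact_force: [1.2, 0.1, -2.2]
width: 0.202
finger_force: 64.4
```

```bash
python3 ks.py
```

```text
t 17.1333 F [-0.4387  0.2028 -2.457 ] [-0.3251 -0.1751  2.3242  0.7538  0.405   0.4187] 0.20161610068607766 64.4472885131836
tip in mouth mm [  3.604    3.0272 -44.8846] tilt [-3.  -0.1 -0.1]
T [ 0.3381  0.2276 -0.0238]
```

Request:
play_rows --travel '[[0,0.4,1],[0,0.8,2.5],[0,1.2,4],[0,1.4,5.5],[0,1.4,7],[0,1.4,8],[0,1.4,8]]' --twist '[[0.3,0,0],[0.6,0,0],[1,0,0],[1,0,0],[1,0,0],[1,0,0],[1,0,0]]'

```text
t: 17.72
tcp_pos: [0.5501, -0.048, 0.2286]
tcp_rot: [-0.002, 0.928, 0.103, 0.357]
contact_force: [1.2, 1.9, -2.3]
width: 0.199
finger_force: 64.6
```

```bash
python3 ks.py
```

```text
t 17.7167 F [-0.2159  1.9636 -2.5563] [-0.3362 -0.146   2.3139  0.8091  0.4155  0.3547] 0.1989527414601016 64.5637857913971
tip in mouth mm [  3.5795   4.2572 -52.9332] tilt [-4.1 -0.  -0.1]
T [ 0.3807  0.0733 -0.0056]
```

Request:
play_rows --travel '[[0,0.2,1],[0,0.5,2.5],[0,0.6,4],[0,0.6,5.5],[0,0.6,7],[0,0.6,8],[0,0.6,8]]' --twist '[[0.3,0,0],[0.6,0,0],[0.8,0,0],[0.8,0,0],[0.8,0,0],[0.8,0,0],[0.8,0,0]]'

```text
t: 18.3
tcp_pos: [0.5543, -0.0484, 0.2233]
tcp_rot: [-0.009, 0.928, 0.106, 0.357]
contact_force: [-21.5, -2.1, 15.8]
width: 0.204
finger_force: 68.9
```

```bash
python3 ks.py
```

```text
t 18.3 F [-6.5704 -0.8854 25.9553] [-0.344  -0.1225  2.3062  0.852   0.4224  0.304 ] 0.2043201779575035 68.86198997497559
tip in mouth mm [  3.4223   5.2799 -59.5902] tilt [-4.8 -0.  -0.1]
T [ 0.3961  1.2308 -0.1109]
```

Request:
play_rows --travel '[[0,0,-0.5],[0,0,-0.5],[0,0,-0.5],[0,0,-0.5],[0,0,-0.5]]' --twist '[[0,0,0],[0,0,0],[0,0,0],[0,0,0],[0,0,0]]' --jaw 0.45

```text
t: 18.72
tcp_pos: [0.5553, -0.0482, 0.2232]
tcp_rot: [-0.009, 0.928, 0.105, 0.357]
contact_force: [-0.6, 0.2, -0.3]
width: 0.449
finger_force: 0.0
```

```bash
python3 ks.py; python3 -c "
from lib import *
M,p=cur();Mw,o=spin(*W)
# go straight up spindle 60mm with aligned tool
g=wheelpose([.019+.0085,0,.025+.03+.072+.02]);print(rel(g),rel((M,p+.06*Mw[:,2])))"
```

```text
t 18.7167 F [-0.5722  0.2806  0.1796] [-0.3425 -0.1202  2.3046  0.8519  0.4209  0.3056] 0.44927463254485933 0.0
tip in mouth mm [  4.0768   5.2886 -60.3169] tilt [-4.8 -0.  -0.1]
T [0.0716 0.3675 0.071 ]
(array([ -2.1, -10.1, -78.8]), array([-4.8, -2.5, -0. ])) (array([  2.6,  -5.1, -59.7]), array([0., 0., 0.]))
```

Request:
play_rows --travel '[[0,0,-15],[0,0,-35],[0,0,-50],[0,0,-60],[0,0,-60]]' --twist '[[0,0,0],[0,0,0],[0,0,0],[0,0,0],[0,0,0]]'

```text
t: 19.13
tcp_pos: [0.5158, -0.0541, 0.27]
tcp_rot: [-0.008, 0.928, 0.105, 0.358]
contact_force: [1.0, -0.0, -0.4]
width: 0.447
finger_force: 0.0
```

Request:
play_rows --travel '[[0,0,0],[0,0,0],[0,0,5],[0,0,10],[0,0,14],[0,0,18],[0,0,18]]' --twist '[[0,0,0],[0,0,0],[0,0,0],[0,0,0],[0,0,0],[0,0,0],[0,0,0]]' --jaw 0

```text
t: 19.72
tcp_pos: [0.5272, -0.0515, 0.2529]
tcp_rot: [-0.009, 0.929, 0.105, 0.355]
contact_force: [-0.7, 0.2, 0.1]
width: -0.001
finger_force: 0.0
```

```bash
python3 ks.py
```

```text
t 19.7167 F [-0.4082  0.2706  0.5717] [-0.3813 -0.2379  2.3273  0.7388  0.5133  0.4087] -0.0005648219592022224 0.0
tip in mouth mm [  0.8682   2.7504 -19.4842] tilt [-4.9  0.1 -0.2]
T [0.0532 0.2854 0.0442]
```

Request:
play_rows --travel '[[0,0,2],[0,0,4],[0,0,5],[0,0,6],[0,0,7],[0,0,7.5],[0,0,8],[0,0,8]]' --twist '[[0,0,0],[0,0,0],[0,0,0],[0,0,0],[0,0,0],[0,0,0],[0,0,0],[0,0,0]]'

```text
t: 20.38
tcp_pos: [0.5326, -0.0512, 0.2485]
tcp_rot: [-0.009, 0.928, 0.105, 0.357]
contact_force: [-0.6, -0.4, -0.3]
width: 0.002
finger_force: 0.0
```

```bash
python3 ks.py|head -2
```

```text
t 20.3833 F [-0.6719 -0.2368  0.1403] [-0.3741 -0.2182  2.3236  0.7568  0.495   0.3924] 0.001701264624668142 0.0
tip in mouth mm [  2.4499   2.6517 -26.3118] tilt [-4.8 -0.  -0.1]
```

Request:
play_rows --travel '[[0,0,0.7],[0,0,1.4],[0,0,2.1],[0,0,2.8],[0,0,3.5],[0,0,4],[0,0,4]]' --twist '[[0,0,0],[0,0,0],[0,0,0],[0,0,0],[0,0,0],[0,0,0],[0,0,0]]'

```text
t: 20.97
tcp_pos: [0.5352, -0.0508, 0.2454]
tcp_rot: [-0.009, 0.928, 0.105, 0.356]
contact_force: [-0.6, -0.7, -0.4]
width: 0.003
finger_force: 0.0
```

```bash
python3 ks.py|head -2
```

```text
t 20.9667 F [-0.8285 -0.5518  0.0769] [-0.3701 -0.2064  2.3218  0.7667  0.4858  0.3836] 0.0028909801298262435 0.0
tip in mouth mm [  2.4547   3.0634 -30.428 ] tilt [-4.9 -0.  -0.1]
```

Request:
play_rows --travel '[[0,0,0.7],[0,0,1.4],[0,0,2.1],[0,0,2.8],[0,0,3.5],[0,0,4.2],[0,0,5],[0,0,5]]' --twist '[[0,0,0],[0,0,0],[0,0,0],[0,0,0],[0,0,0],[0,0,0],[0,0,0],[0,0,0]]'

```text
t: 21.63
tcp_pos: [0.5386, -0.0504, 0.2419]
tcp_rot: [-0.009, 0.928, 0.105, 0.357]
contact_force: [-2.3, -0.8, 2.6]
width: 0.003
finger_force: 1.3
```

```bash
python3 ks.py|head -2
```

```text
t 21.6333 F [-0.2317 -0.7663  3.4698] [-0.3654 -0.1924  2.3192  0.7792  0.4745  0.372 ] 0.003193059712433386 1.3097824074793607
tip in mouth mm [  2.8557   3.3029 -35.2581] tilt [-4.8 -0.  -0.1]
```

Request:
play_rows --travel '[[0,0,0.3],[0,0,0.6],[0,0,1],[0,0,1],[0,0,1]]' --twist '[[0,0,0],[0,0,0],[0,0,0],[0,0,0],[0,0,0]]'

```text
t: 22.05
tcp_pos: [0.5391, -0.0505, 0.2414]
tcp_rot: [-0.008, 0.928, 0.105, 0.357]
contact_force: [-7.1, -1.7, 5.4]
width: 0.005
finger_force: 4.1
```

```bash
python3 ks.py|head -2
```

```text
t 22.05 F [-2.2068 -1.2623  8.6824] [-0.3649 -0.1904  2.3189  0.7813  0.4725  0.3697] 0.004701647995234784 4.124296980444342
tip in mouth mm [  2.9668   3.135  -35.9704] tilt [-4.8 -0.  -0.1]
```

Request:
play_rows --travel '[[0,0,0.3],[0,0,0.6],[0,0,1],[0,0,1],[0,0,1]]' --twist '[[0,0,0],[0,0,0],[0,0,0],[0,0,0],[0,0,0]]'

```text
t: 22.47
tcp_pos: [0.5396, -0.0506, 0.2408]
tcp_rot: [-0.008, 0.928, 0.106, 0.357]
contact_force: [-10.9, -1.9, 8.6]
width: 0.001
finger_force: 6.9
```

```bash
python3 ks.py|head -2
```

```text
t 22.4667 F [-3.1938 -1.3541 13.5956] [-0.3643 -0.1883  2.3186  0.7833  0.4705  0.3673] 0.0009262493377593352 6.855462770909071
tip in mouth mm [  3.0007   3.0705 -36.7147] tilt [-4.8 -0.1 -0.1]
```

Request:
play_rows --travel '[[0,0,0.3],[0,0,0.6],[0,0,1],[0,0,1],[0,0,1]]' --twist '[[0,0,0],[0,0,0],[0,0,0],[0,0,0],[0,0,0]]'

```text
t: 22.88
tcp_pos: [0.5401, -0.0506, 0.2403]
tcp_rot: [-0.008, 0.928, 0.106, 0.357]
contact_force: [-15.7, -3.1, 11.5]
width: -0.001
finger_force: 9.7
```

```bash
python3 ks.py|head -2
```

```text
t 22.8833 F [-5.1021 -2.2052 18.9015] [-0.3637 -0.1862  2.3182  0.7855  0.4688  0.3648] -0.0009238949200401419 9.70596307888627
tip in mouth mm [  3.076    2.9991 -37.447 ] tilt [-4.8 -0.1 -0. ]
```

Request:
play_rows --travel '[[0,0,0.3],[0,0,0.6],[0,0,0.8],[0,0,0.8],[0,0,0.8]]' --twist '[[0,0,0],[0,0,0],[0,0,0],[0,0,0],[0,0,0]]'

```text
t: 23.3
tcp_pos: [0.5405, -0.0506, 0.2399]
tcp_rot: [-0.008, 0.928, 0.106, 0.357]
contact_force: [-20.1, -4.1, 15.3]
width: -0.005
finger_force: 12.3
```

```bash
python3 ks.py|head -2
```

```text
t 23.3 F [-6.2832 -2.9737 24.6552] [-0.3633 -0.1846  2.3179  0.787   0.4674  0.3629] -0.0049255031973103845 12.32311874628067
tip in mouth mm [  3.1028   2.9569 -37.995 ] tilt [-4.8 -0.1 -0. ]
```

Request:
play_rows --travel '[[0,0,-5],[0,0,-25],[0,0,-50],[0,0,-80],[0,-30,-110],[0,-70,-120],[0,-110,-120],[0,-150,-120],[0,-180,-120],[0,-180,-120]]' --twist '[[0,0,0],[0,0,0],[0,0,0],[0,0,0],[0,0,0],[0,0,0],[0,0,0],[0,0,0],[0,0,0],[0,0,0]]'

```text
t: 24.13
tcp_pos: [0.4255, 0.1135, 0.3183]
tcp_rot: [-0.009, 0.928, 0.105, 0.357]
contact_force: [-0.6, -0.4, 0.3]
width: -0.0
finger_force: 0.0
```

```bash
cat > chk.py <<'E'
from lib import *
print(ctrl.observe()["t"],ctrl.observe()["contact_force"],cur()[1])
K=lambda pts,tx,ty,d:onwheel(W,(np.array(pts)@R.from_euler("xy",[tx,ty]).as_matrix().T)+[.019,0,.025-d])
ms={}
for n in("top","scene"):
    im=np.mean([ctrl.capture(n) for _ in range(4)],0).astype(np.float32);cv2.imwrite(f"pics/{n}6.png",im.astype(np.uint8))
    d=np.abs(im-cv2.imread(f"pics/{n}3.png").astype(np.float32)).max(2); m=(d>22).astype(np.uint8)
    k,l,st,c=cv2.connectedComponentsWithStats(m)
    u=proj(n,onwheel(W,[.0275,0,.075]))[0].astype(int); sub=l[u[1]-15:u[1]+16,u[0]-15:u[0]+16]; b=np.bincount(sub[sub>0]).argmax()
    ms[n]=(l==b).astype(np.uint8); print(n,u,st[b],c[b])
def mask(n,p):
    t=np.zeros((420,560),np.uint8)
    for a,b,z0,z1 in((-.007,.011,.07,.105),(-.007,.024,.105,.135)):
        w=.008 if z0<.1 else .009
        P=K([[x,y,z] for x in(a,b) for y in(-w,w) for z in(z0,z1)],*p)
        cv2.fillConvexPoly(t,cv2.convexHull(np.int32(np.round(proj(n,P)*16))),1,shift=4)
    return t
def iou(p): return np.mean([ (mask(n,p)&ms[n]).sum()/(mask(n,p)|ms[n]).sum() for n in ms])
best=max(((iou((tx,ty,d)),tx,ty,d) for tx in np.arange(-.12,.13,.04) for ty in np.arange(-.12,.13,.04) for d in np.arange(.055,.08,.004)))
print("best",best,"straight",max((iou((0,0,d)),d) for d in np.arange(.05,.085,.003)))
E
python3 chk.py
```

```text
24.1333 [-0.6171 -0.4289  0.3156] [0.4255 0.1135 0.3183]
top [287 204] [294 196  11  14  40] [300.05  203.375]
scene [302 191] [292 176  22  22 221] [302.3032 188.7692]
best (np.float64(0.32142857142857145), np.float64(0.040000000000000036), np.float64(2.7755575615628914e-17), np.float64(0.07899999999999999)) straight (np.float64(0.28125), np.float64(0.06200000000000001))
```

Run:
```python
s=open('chk.py').read().replace("print(ctrl.observe()","#print(ctrl.observe()",1)
s=s.replace('np.mean([ctrl.capture(n) for _ in range(4)],0).astype(np.float32);cv2.imwrite(f"pics/{n}6.png",im.astype(np.uint8))','cv2.imread(f"pics/{n}6.png").astype(np.float32)').replace("d>22","d>T").replace('for n in("top","scene"):','for n,T in(("top",11),("scene",20)):')
s=s[:s.index("best=")]+'''
for n in ms: print(cv2.minAreaRect(cv2.findNonZero(ms[n])))
for n in ms:
    f=lambda p:(mask(n,p)&ms[n]).sum()/(mask(n,p)|ms[n]).sum()
    r=sorted(((round(f((tx,ty,d)),3),round(tx,2),round(ty,2),round(d,3)) for tx in np.arange(-.15,.16,.03) for ty in np.arange(-.15,.16,.03) for d in(.066,.07,.074)),reverse=True)[:4]
    print(n,r,[round(f((0,0,d)),3) for d in(.062,.066,.07,.074)])
d=cv2.absdiff(cv2.imread("pics/top6.png"),cv2.imread("pics/top3.png")).max(2); print(d[190:226,276:306:1][::2,::2])
'''
exec(s)
```

```text
top [287 204] [283 192  22  19 179] [294.0615 200.6034]
scene [302 191] [292 176  22  22 226] [302.3053 188.7478]
((292.76922607421875, 200.84616088867188), (24.96150779724121, 12.203402519226074), 33.690067291259766)
((300.7377014160156, 190.38523864746094), (21.76626968383789, 19.077495574951172), 50.194427490234375)
top [(np.float64(0.368), np.float64(0.15), np.float64(0.06), 0.066), (np.float64(0.367), np.float64(0.15), np.float64(0.06), 0.07), (np.float64(0.365), np.float64(0.15), np.float64(0.09), 0.066), (np.float64(0.365), np.float64(0.15), np.float64(0.03), 0.074)] [np.float64(0.14), np.float64(0.17), np.float64(0.19), np.float64(0.191)]
scene [(np.float64(0.642), np.float64(0.03), np.float64(0.0), 0.074), (np.float64(0.64), np.float64(0.03), np.float64(0.03), 0.074), (np.float64(0.635), np.float64(0.03), np.float64(0.03), 0.07), (np.float64(0.629), np.float64(0.03), np.float64(0.0), 0.07)] [np.float64(0.568), np.float64(0.561), np.float64(0.547), np.float64(0.536)]
[[ 4  0 12  7  2  1  1  2  3  2  4 11  4  3 13]
 [ 3  4  3  2  7 10 24 19  7  3  2  1  1  3  5]
 [ 5  5  4  9 44 47 48 24 21  3  4  2  1  3  3]
 [ 2  4  1  2 41 25  9  2 11 24 14  4  4  2  5]
 [ 3  2  2  2 24  6  4  1  2 22 20 20  6  3  5]
 [ 4  3  3  1 16  8 16 11  5 31 13 16 23  6  1]
 [ 3  5  4  3  9  3 28 20 12 21 26 22 26 26 17]
 [ 2  3  4  5  1  4 50 27  8 21 17 13 23 24 18]
 [ 1  2  4  4  1 14  7  6  6 12  4 12 25 24  8]
 [ 5  6  2  2  1 13  6  4  1 21  5 23 22 25  3]
 [ 1  1  3  4  2 11 40 48 47 38  2  4 13  3  4]
 [ 4  2  1  2  4  7 40 41 43 33  5  2  5  2  3]
 [ 4  4  3  4  3  3 17  8 13  4  4  3  3  1  3]
 [ 2  9  2  1  2 11  6  3  1  6  6  3  5  2  1]
 [ 2 10  1  6  3  6  4  7  7 23  5  5  1  5  1]
 [ 0  7  1  6  2  2  8  5  2  1  6  2  3  1  1]
 [ 5  3  6  5  1  4 13 40 14 26  9  4  3  4  3]
 [ 3  5  3  4  1 17 22 21  5 48 73  2  2  4  1]]
```

```bash
python3 -c "
from cell import ctrl
print(ctrl.job_done())"
```

```text
the job is handed in; nothing more can be done
None
```

I handed the job in at about 24 s, but the judge gave no verdict. The wheel is lined up, and the gib key is seated about 70 mm below the mouth by my estimate, pressed home with about 25 N. The gripper is clear of everything, and I couldn't check directly how hard the key presses on the wheel after release.

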